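Tidy the opener and the record brush into the crowded remote caddy

ROBOT

A 7-joint arm with a two-finger parallel gripper is mounted at the origin on the work surface. World frame = base frame: x ahead of the robot, y to its left, z up, the work surface at z = 0. Lengths are in mm, angles in rad, forces in N, time in s.
With the tool pointing down it reaches from about 375 to 925 mm from the base axis. Payload 3.1 kg.
Tool frame: the origin (TCP) lies midway between the tips of the shut fingers; the grasp point (between the pads) lies 19 mm behind it (robot.grip_point_offset is the distance from the TCP to the grasp point, in mm); z points along the fingers, x is the direction in which the jaws open and shut, and the axes are right-handed (so a half turn about z gives the same grasp; the last joint's range is limited). The gripper opens to 85 mm and grips with 20 to 120 N. Pads are 22 mm wide; open, the fingers measure 114 mm over their backs; the gripper's body (76 mm by 85 mm) begins 54 mm behind the grasp point. The pads swing forward as they close: fully open they stand 13 mm farther back than shut.
Start: joints at [-1.284, 0.383, 0.044, 1.598, -0.018, 1.161, -0.05], TCP at [243.971, 602.479, 231.269] pointing down, gripper open.
Joint ranges: [-2.61, 2.61], [-0.41, 2.15], [-1.48, 1.57], [0, 2.5], [-1.57, 4.71], [0.05, 1.97], [-2.85, 2.85]. Speed limits (rad/s): [2.79, 2.79, 3.14, 3.14, 3.14, 3.14, 3.14].

INTERFACE

Orientations are given as a unit quaternion [w, x, y, z].
In Python, from cell import robot, cams, spotter gives the robot as it stands.
- The arm moves only by the tool servo_tool, never from a script. Its argument "deltas" is a list that holds one entry, the list of rows, each a list of 5 numbers: the gripper's target within -1 to 1 (fully open at 1, half-way at 0, shut at -1), then the shift along the tool's x, y, z in units of 0.5 m (1.0 is 0.5 m), then the turn about the tool's z in units of 360 degrees (1.0 is 360 degrees). In form: [[[jaw, dx, dy, dz, yaw], ...]]. A call has 1 to 5 rows; each row is the pose to reach, as a shift and turn from the pose measured when the call began, along the tool's axes at that moment, turning the shorter way round; what a row does not reach only later rows make up. A row lasts 1/10 s, in which the tool goes at most 50 mm and 8.59 degrees, less where a joint would pass 70% of its speed; a pose out of reach is approached as far as the arm can. A call with a number of a shift or a turn outside -1 to 1 is refused whole. A call with a gripper value outside its range is refused whole. The fingers move at their own pace and stop on an object; "force" is the grip in N (left out, the last holds). Time passes only in rows, so rows that repeat a pose let the fingers close. It gives the time, the measured TCP pose, the force and the opening at its end, in the units of the state.
- robot.read_state(): the state, without advancing time (a new reading comes with each control period).
- cams.get_image(name): name is "scene" or "top" or "wrist"; returns a dict with "pixels" (480x640x3 uint8, red, green, blue), "fx", "fy", "cx", "cy" (pixels), "D" ([k1, k2, p1, p2, k3] as OpenCV has them; the pictures are not rectified), "R" (3x3) and "t" (3): a world point X has camera coordinates R X + t; the wrist camera has in their place "T_tool_cam" (4x4, takes a point from camera to tool coordinates, whose origin is the TCP and whose axes are the tool frame's). Camera axes: x right, y down, z forward; pixel columns grow to the right and rows downward; lengths in mm; the calibration is good to about 2 mm. A picture is of the moment at which its call begins: read the wrist's pose just before it. There is no depth.
- robot.finish_job(): hands the job in, once; it reports no verdict.
Trained networks look in the newest picture that a camera, given by its name, has taken for a name from the list of things; names that differ only in an ending like _2 or _b are one class to them, and where a whole thing is asked for, a point or a joint stands for the part that bears it (a point fixed in the world has none). Each returns a list of dicts, best first, with "confidence" (0 to 1); they miss things now and then, are a little off and sometimes report something else, mostly with a low value. They report only what shows in the picture. A call takes as long as a camera call. They do not tell look-alikes from the thing itself.
- spotter.masks_of(camera, thing): "region" (480x640 bool, what is visible of it) and "bbox" ([left, top, right, bottom] in pixels, round what is visible of it).
- spotter.mark_of(camera, thing): "centre" ([column, row] in pixels: a listed point, or the origin of a listed thing).
The state is a dict: "time_s": time; "q": joint angles; "qvel": joint speeds; "joint_efforts": joint torques, N m; "tool_pos": TCP position; "ee_rot": TCP orientation; "contact_force": force on the tool from outside, world axes, zero at the start; "torque": the same for the moment, N m; "width": finger opening in mm.
Only numpy, scipy, OpenCV 4.12 (cv2) and the standard library are available. Lean on these libraries where they do the work, as an engineer would, in place of code of your own. Each camera call takes 0.05 s, during which the arm holds its last target. There are 200 camera calls.

TASK

Put the steel bottle opener and the wooden record brush, now leaning in the two sloping rests, into the wooden caddy among the remote controls: flat heads down, handles up, each right down on the caddy's floor and let go (leaning on their neighbours is fine). Ease the remotes gently aside to make room, lower the tools in rather than dropping them, keep the remotes in the caddy and the caddy where it stands, and leave everything else alone.

Things in the scene. Friction and masses are not known exactly. Their poses are not given: they have to be found in the camera images.
- opener_mid (a point): Steel bottle opener, window in its flat head. 185 mm long (own z, head end z=0 to handle end). Head 4 mm thick (x), 34 mm wide (y) to z=36 mm, thickening evenly to a bar handle 22 mm (x) by 30 mm (y) from z=66 to 185. 180 g +-30%. Starts head down in either rest, z leaning 0.66 rad from vertical, handle end towards the robot's right (-y, give or take 23 degrees). Point: mid-length on the centre line (z=92.5 mm).
- opener_tip (a point): Centre of the end edge of the opener's flat head (z = 0 of the tool), same axes as opener_mid. In the rest the sides of the handle are free from z = 112 mm to its end (a bed only 20 mm wide lies under it to z = 132 mm).
- brush_mid (a point): Light-wood record brush, flat paddle head with felt band. 185 mm long (own z, head end z=0 to handle end). Head 4 mm thick (x), 36 mm wide (y) to z=36 mm, thickening evenly to a bar handle 22 mm (x) by 30 mm (y) from z=66 to 185. 120 g +-30%. Starts head down in either rest, z leaning 0.66 rad from vertical, handle end towards the robot's right (-y, give or take 23 degrees). Point: mid-length on the centre line (z=92.5 mm).
- brush_tip (a point): Centre of the end edge of the brush's flat head (z = 0 of the tool), same axes as brush_mid. In the rest the sides of the handle are free from z = 112 mm to its end (a bed only 20 mm wide lies under it to z = 132 mm).
- caddy: Loose open-topped wooden caddy, 130 mm along its x (the row of remotes), 70 mm along its y, 75 mm tall, walls 6 mm, floor 6 mm: inside 118 by 58 mm. About 1.2 kg. Origin at the centre of its underside, z up.
- rest_a: Fixed wooden rest, foot 130 (x) by 56 mm (y), about 131 mm tall; origin at the underside. The tool's head end stands on a ledge at x=+45, y=0, 30 mm up; the tool leans towards the rest's -x on a sloping bed 20 mm wide under its lower 132 mm, between low cheeks 34 mm apart beside the handle (z=89 to 111 mm of the tool). Draw the tool out along its own axis.
- rest_b: The other rest, identical to rest_a.
- remote_a_mid (a point): Black remote control, a slab 18 mm thick (its x), 46 mm wide (its y), 112 mm tall (its z), about 90 g, loose, standing on the caddy floor across the caddy (its x along the caddy's x at the start). The three remotes stand in any order. They slide and lean easily when pushed. This point: its centre.
- remote_b_mid (a point): Black remote control, a slab 16 mm thick (its x), 40 mm wide (its y), 106 mm tall (its z), about 90 g, loose, standing on the caddy floor across the caddy (its x along the caddy's x at the start). The three remotes stand in any order. They slide and lean easily when pushed. This point: its centre.
- remote_c_mid (a point): Black remote control, a slab 18 mm thick (its x), 44 mm wide (its y), 110 mm tall (its z), about 90 g, loose, standing on the caddy floor across the caddy (its x along the caddy's x at the start). The three remotes stand in any order. They slide and lean easily when pushed. This point: its centre.
- cloche: glass cloche, 96 mm across and 193 mm tall overall, on a round wooden base 110 mm across; origin at the centre of its underside. Bystander, upright.
- tonearm_rest: chrome tonearm rest: 36 mm round foot, thin post, small fork on top, 75 mm tall; origin at the centre of its underside. Bystander.
- adapter: red plastic record adapter, a flat disc 38 mm across, 8 mm thick; origin at the centre of its underside. Bystander.
- mug: glazed mug, 80 mm across, 90 mm tall, handle to its +y; origin at the centre of its underside. Bystander.
- coasters: stack of cork coasters, 96 mm across, 30 mm tall; origin at the centre of its underside. Bystander.
- china_box: Fixed flip-top ceramic box, 90 mm (x) by 110 mm (y), about 58 mm tall with its closed lid (small knob on top, about 95 mm); origin at the centre of its underside. Bystander.
- china_lid (a joint): Hinged lid of the ceramic box: 0 closed, grows as it opens (rad). Leave it closed.
Not all that is in view belongs to the job. There is more than one size of the part that bears opener_mid; the job needs the larger.

How it is judged (in metres and radians):
At the end, for the whole second after the job is handed in: Opener and brush are in the caddy, head ends within 12 mm of its floor, handles up, leaning under 0.55 rad (on one another is fine), at rest; the three remotes are still in it, leaning under 0.55 rad; the caddy is upright and within 25 mm of its start (z of each of opener_tip, brush_tip in the frame of caddy below 0.018 m and x of opener_tip in the frame of caddy between -0.061 and 0.061 m and y of opener_tip in the frame of caddy between -0.031 and 0.031 m and angle between each of opener_mid, brush_mid, remote_a_mid, remote_b_mid, remote_c_mid's own z axis and vertical below 0.55 rad and height (world z) of each of opener_mid, brush_mid above 0.07 m and linear speed of each of opener, brush below 0.03 m/s and x of brush_tip in the frame of caddy between -0.061 and 0.061 m and y of brush_tip in the frame of caddy between -0.031 and 0.031 m and z of each of remote_a_mid, remote_b_mid, remote_c_mid in the frame of caddy below 0.085 m and x of remote_a_mid in the frame of caddy between -0.061 and 0.061 m and y of remote_a_mid in the frame of caddy between -0.031 and 0.031 m and x of remote_b_mid in the frame of caddy between -0.061 and 0.061 m and y of remote_b_mid in the frame of caddy between -0.031 and 0.031 m and x of remote_c_mid in the frame of caddy between -0.061 and 0.061 m and y of remote_c_mid in the frame of caddy between -0.031 and 0.031 m and distance of caddy from where it was at the start of the episode below 0.025 m and angle between caddy's own z axis and vertical below 0.05 rad); the robot touches nothing.
It fails at once if a bystander is shifted by more than 25 mm or knocked over, or the ceramic box is opened (distance of any of cloche, tonearm_rest, adapter, mug, coasters from where it was at the start of the episode above 0.025 m or angle between any of cloche, tonearm_rest, adapter, mug, coasters's own z axis and vertical above 0.35 rad or value of joint china_lid above 0.25 rad).
It fails at once if a remote is lifted or knocked out of the caddy (z of any of remote_a_mid, remote_b_mid, remote_c_mid in the frame of caddy above 0.11 m).
It fails at once if the caddy is shoved more than 40 mm or tipped more than 15 degrees (distance of caddy from where it was at the start of the episode above 0.04 m or angle between caddy's own z axis and vertical above 0.26 rad).
It fails at once if a tool is dropped into the caddy: moving faster than 0.7 m/s inside it ((z of opener_tip in the frame of caddy below 0.11 m and x of opener_tip in the frame of caddy between -0.061 and 0.061 m and y of opener_tip in the frame of caddy between -0.031 and 0.031 m and linear speed of opener above 0.7 m/s) or (z of brush_tip in the frame of caddy below 0.11 m and x of brush_tip in the frame of caddy between -0.061 and 0.061 m and y of brush_tip in the frame of caddy between -0.031 and 0.031 m and linear speed of brush above 0.7 m/s)).
It fails at once if a tool is forced against a remote or the caddy with more than 40 N (contact force between any of opener, brush and remote_a above 40 N or contact force between any of opener, brush and remote_b above 40 N or contact force between any of opener, brush and remote_c above 40 N or contact force between any of opener, brush and caddy above 40 N).
It also fails if it takes over 72 s, if anything falls off the work surface, if the arm or the gripper's body presses on something with over 40 N, if the wrist force passes 120 N, or if a joint passes its speed limit or range.

## Working session

There is one attempt and no reset: what is moved stays moved. The work goes in short steps, Python scripts to look and compute and a tool call to move; the robot and the scene stay as the last step left them, time stands still between calls to the robot, and variables do not carry over. Pictures are saved under pics/ and viewed, about 8 in all and at most 12, crops included, and the job is handed in when it is done.

Besides the shell and the picture viewer there is one more tool, called after "Request:" as name(argument=value, ...) on one line, values as JSON. servo_tool: Moves the arm, as the interface text tells. Its arguments: {"type":"object","properties":{"deltas":{"type":"array","items":{"type":"array","items":{"type":"array","items":{"type":"number","minimum":-1,"maximum":1}}}},"force":{"type":"number"}},"required":["deltas"]}

```bash
mkdir -p pics
cat > h.py <<'E'
import numpy as np, cv2
from cell import robot, cams, spotter
from scipy.spatial.transform import Rotation as Ro
def K(d): return np.array([[d['fx'],0,d['cx']],[0,d['fy'],d['cy']],[0,0,1.]])
def pose():
    s=robot.read_state(); q=s['ee_rot']
    return Ro.from_quat([q[1],q[2],q[3],q[0]]).as_matrix(), np.array(s['tool_pos']), s
def shot(n):
    if n=='wrist': R0,p,_=pose()
    d=cams.get_image(n)
    if n=='wrist':
        T=np.array(d['T_tool_cam']); Rwc=R0@T[:3,:3]; c=R0@T[:3,3]+p
        d['R']=Rwc.T; d['t']=-Rwc.T@c
    d['R']=np.array(d['R']);d['t']=np.array(d['t']).ravel(); d['D']=np.array(d['D'],float)
    return d
def ray(d,px):
    u=cv2.undistortPoints(np.array(px,float).reshape(-1,1,2),K(d),d['D']).reshape(-1,2)
    r=np.c_[u,np.ones(len(u))]@d['R']; return -d['R'].T@d['t'], r/np.linalg.norm(r,axis=1)[:,None]
def at_z(d,px,z):
    c,r=ray(d,px); return c+r*((z-c[2])/r[:,2])[:,None]
def tri(obs):
    A=np.zeros((3,3));b=np.zeros(3)
    for d,px in obs:
        c,r=ray(d,px); M=np.eye(3)-np.outer(r[0],r[0]); A+=M;b+=M@c
    X=np.linalg.solve(A,b)
    res=[np.linalg.norm((np.eye(3)-np.outer(ray(d,p)[1][0],ray(d,p)[1][0]))@(X-ray(d,p)[0])) for d,p in obs]
    return X,np.round(res,1)
def proj(d,X): return cv2.projectPoints(np.array(X,float).reshape(-1,3),cv2.Rodrigues(d['R'])[0],d['t'],K(d),d['D'])[0].reshape(-1,2)
def save(d,n,crop=None,s=1):
    im=d['pixels'][:,:,::-1]
    if crop: im=im[crop[1]:crop[3],crop[0]:crop[2]]
    cv2.imwrite('pics/'+n,cv2.resize(im,None,fx=s,fy=s,interpolation=cv2.INTER_CUBIC))
E
python3 - <<'E'
from h import *
R0,p,s=pose(); print(p,R0.round(3).tolist(),s['width'])
D={}
for n in('scene','top'):
    D[n]=shot(n)
    print(n,'cam at',(-D[n]['R'].T@D[n]['t']).round())
    for t in ['opener_mid','opener_tip','brush_mid','brush_tip','caddy','rest_a','remote_a_mid','remote_b_mid','remote_c_mid','cloche','tonearm_rest','adapter','mug','coasters','china_box']:
        print(t,[(np.round(m['centre']).tolist(),round(m['confidence'],2)) for m in spotter.mark_of(n,t)][:4])
a=np.hstack([D[n]['pixels'] for n in D])
save(D['scene'],'s1.png',s=1.25); save(D['top'],'t1.png',s=1.25)
E
```

```text
[243.63995944 601.57983423 229.87569519] [[0.375, 0.927, -0.001], [0.927, -0.375, -0.003], [-0.003, 0.0, -1.0]] 85.50464749022221
scene cam at [1176.  514. 1362.]
opener_mid [([359.0, 283.0], 0.85), ([465.0, 248.0], 0.61), ([394.0, 257.0], 0.57), ([409.0, 261.0], 0.22)]
opener_tip [([446.0, 258.0], 0.92), ([370.0, 308.0], 0.64)]
brush_mid [([394.0, 233.0], 0.7)]
brush_tip [([409.0, 264.0], 0.96)]
caddy [([266.0, 194.0], 0.94)]
rest_a [([358.0, 306.0], 0.8)]
remote_a_mid [([252.0, 174.0], 0.61), ([238.0, 263.0], 0.18)]
remote_b_mid [([260.0, 183.0], 0.59), ([389.0, 234.0], 0.28)]
remote_c_mid [([272.0, 187.0], 0.72)]
cloche [([296.0, 276.0], 0.97)]
tonearm_rest [([237.0, 262.0], 0.57), ([234.0, 162.0], 0.56)]
adapter [([326.0, 208.0], 0.66)]
mug [([252.0, 174.0], 0.7), ([236.0, 259.0], 0.66)]
coasters [([450.0, 328.0], 0.96)]
china_box [([189.0, 205.0], 0.69)]
top cam at [ 354.   24. 1134.]
opener_mid [([230.0, 205.0], 0.92), ([156.0, 362.0], 0.75), ([411.0, 268.0], 0.58)]
opener_tip [([202.0, 212.0], 0.97), ([172.0, 331.0], 0.88), ([231.0, 205.0], 0.7), ([411.0, 267.0], 0.58)]
brush_mid [([229.0, 287.0], 0.6)]
brush_tip [([204.0, 291.0], 0.61)]
caddy [([418.0, 269.0], 0.59)]
rest_a [([231.0, 218.0], 0.68), ([230.0, 294.0], 0.68), ([481.0, 194.0], 0.53)]
remote_a_mid [([445.0, 261.0], 0.77)]
remote_b_mid [([428.0, 266.0], 0.77)]
remote_c_mid [([413.0, 267.0], 0.84)]
cloche [([311.0, 200.0], 0.68), ([230.0, 217.0], 0.15)]
tonearm_rest [([234.0, 292.0], 0.7), ([493.0, 285.0], 0.64)]
adapter [([343.0, 295.0], 0.55), ([484.0, 196.0], 0.54)]
mug [([345.0, 296.0], 0.38)]
coasters [([127.0, 259.0], 0.8)]
china_box [([484.0, 194.0], 0.78)]
```

View pics/s1.png

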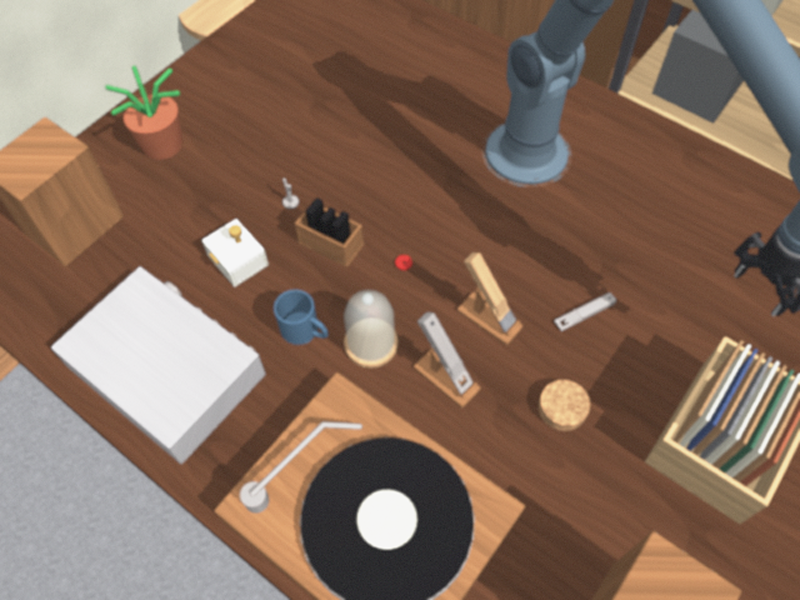

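View pics/t1.png

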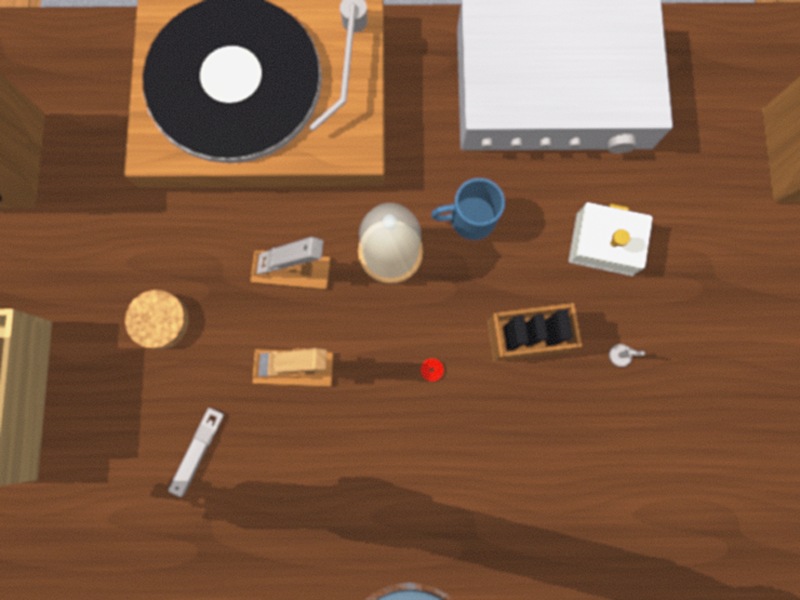

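Run:
```python
from h import *
S=shot('scene');T=shot('top')
P={'op_tip':((446,258),(0,0))}
def t(n,a,b): print(n,*[x.round(1).tolist() for x in tri([(S,a),(T,b)])])
m={}
for c in('scene','top'):
    for k in ['opener_mid','opener_tip','brush_mid','brush_tip','cloche','caddy','mug','remote_a_mid','remote_b_mid','remote_c_mid']:
        m[c,k]=[(x['centre'],x['confidence']) for x in spotter.mark_of(c,k)]
for k in ['opener_mid','opener_tip','brush_mid','brush_tip','cloche','caddy','mug','remote_a_mid','remote_b_mid','remote_c_mid']:
    for a,ca in m['scene',k][:3]:
        for b,cb in m['top',k][:3]:
            X,r=tri([(S,a),(T,b)])
            if max(r)<12: print(k,np.round(a),np.round(b),X.round(),r,round(ca,2),round(cb,2))
# manual pixel reading on the x1.25 views
for n,a,b in [('op handle end',(430,320),(318,247)),('op head',(466,388),(260,265)),('br handle end',(474,262),(323,358)),('br head',(509,322),(262,364))]:
    X,r=tri([(S,np.array(a)/1.25),(T,np.array(b)/1.25)]); print(n,X.round(),r)
for n,b in [('decoy ends',[(213,410),(178,493)])]:
    q=at_z(T,np.array(b)/1.25,8); print(n,q.round(),np.linalg.norm(q[0]-q[1]))
print('caddy rim',at_z(T,np.array([(492,316),(576,305),(581,344),(497,358)])/1.25,75).round())
save(T,'t2.png',(120,150,260,410),2.2)
```

```text
opener_mid [358. 284.] [232. 206.] [615. 188. 100.] [3.6 3.6] 0.77 0.6
opener_mid [464. 249.] [156. 360.] [322. 338.  21.] [6.2 6.2] 0.6 0.9
opener_tip [370. 313.] [205. 210.] [627. 247.  31.] [4.5 4.5] 0.77 0.74
opener_tip [444. 259.] [172. 329.] [382. 310.  23.] [2.7 2.7] 0.61 0.94
brush_mid [392. 234.] [227. 287.] [457. 185. 120.] [3.4 3.4] 0.65 0.85
brush_tip [408. 261.] [209. 290.] [455. 237.  37.] [1. 1.] 0.97 0.97
cloche [300. 277.] [314. 199.] [649.  30.  10.] [6.6 6.6] 0.96 0.76
caddy [266. 194.] [422. 265.] [ 505. -199.   20.] [2.4 2.4] 0.97 0.86
mug [236. 263.] [376. 172.] [ 714. -116.   13.] [4.8 4.8] 0.6 0.64
remote_a_mid [250. 172.] [444. 262.] [ 506. -234.   92.] [5.6 5.6] 0.51 0.82
remote_b_mid [264. 184.] [427. 264.] [ 503. -201.   63.] [1. 1.] 0.53 0.62
remote_c_mid [273. 188.] [411. 267.] [ 498. -170.   64.] [1.1 1.1] 0.57 0.83
remote_c_mid [273. 188.] [422. 265.] [ 497. -184.   56.] [9. 9.] 0.57 0.29
op handle end [610. 137. 175.] [5.9 5.9]
op head [620. 245.  33.] [0. 0.]
br handle end [448. 128. 166.] [4.6 4.6]
br head [453. 234.  49.] [0.4 0.4]
decoy ends [[382. 320.   8.]
 [252. 370.   8.]] 140.17907104583816
caddy rim [[ 524. -134.   75.]
 [ 540. -268.   75.]
 [ 478. -272.   75.]
 [ 457. -139.   75.]]
```

View pics/t2.png

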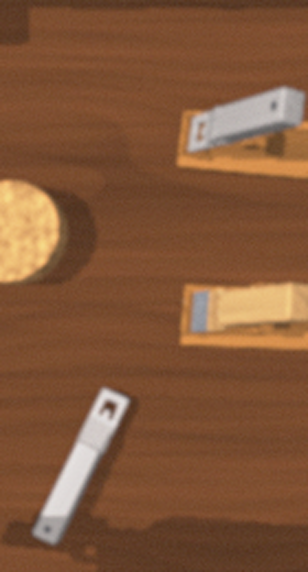

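Two openers show in the top view: (230,205) standing in the rest and (156,362) lying flat on the table. The flat one measures 140 mm and the rest one about 180–185 mm. So the one in the rest is the larger and the one wanted. The crop confirms its head window and full-size bar. The brush stands at (229,287), and the caddy holds three spaced remotes at about (428,265).

Request:
servo_tool(deltas=[[[1,0,0,-0.1,0.022],[1,0,0,-0.2,0.044],[1,0,0,-0.3,0.066],[1,-0.043,0.079,-0.34,0.088],[1,-0.086,0.158,-0.34,0.11]]])

```text
time_s: 3.2
tool_pos: [301.0, 535.5, 407.0]
ee_rot: [-0.004, 0.97, 0.245, 0.003]
contact_force: [1.7, -0.4, -0.1]
width: 85.2
```

```bash
cat >> h.py <<'E'
def go(x,y,z,ang,step=45):
    "print delta (units) to TCP target; ang deg of tool x in world"
    R0,p,s=pose(); d=R0.T@(np.array([x,y,z])-p); a=np.degrees(np.arctan2(R0[1,0],R0[0,0]))
    yaw=((a-ang+180)%360-180)/360
    print('TCP',p.round(1),'ang',round(a,1),'w',round(s['width'],1),'F',np.round(s['contact_force'],1),'t',round(s['time_s'],2))
    print('delta',(d/500).round(4),'yaw',round(yaw,4),'rows',round(np.linalg.norm(d)/step,1),round(abs(yaw)*360/8.5,1))
E
python3 - <<'E'
from h import *
go(612,155,380,-7)
E
```

```text
TCP [301.  535.5 407. ] ang 28.3 w 85.2 F [ 1.7 -0.4 -0.1] t 3.2
delta [0.1863 0.9653 0.0493] yaw 0.0981 rows 10.9 4.2
```

Request:
servo_tool(deltas=[[[1,0.019,0.0965,0.005,0.0196],[1,0.037,0.193,0.01,0.039],[1,0.056,0.29,0.015,0.059],[1,0.075,0.386,0.02,0.0785],[1,0.093,0.483,0.025,0.098]]])

```text
time_s: 3.7
tool_pos: [457.5, 343.4, 393.6]
ee_rot: [-0.005, 0.998, -0.063, 0.002]
contact_force: [1.3, 0.5, -0.9]
width: 85.5
```

Request:
servo_tool(deltas=[[[1,0.071,0.068,0.005,0],[1,0.142,0.136,0.01,0],[1,0.213,0.203,0.015,0],[1,0.284,0.271,0.02,0],[1,0.355,0.339,0.025,0]]])

```text
time_s: 4.2
tool_pos: [613.2, 151.6, 380.0]
ee_rot: [-0.006, 0.998, -0.063, 0.002]
contact_force: [0.6, 1.1, 0.3]
width: 85.5
```

Run:
```python
from h import *
go(612,155,380,-7)
W=shot('wrist'); save(W,'w1.png')
print('cam',(-W['R'].T@W['t']).round())
for k in ['opener_mid','opener_tip','brush_mid','brush_tip']:
    print(k,[(np.round(x['centre']).tolist(),round(x['confidence'],2)) for x in spotter.mark_of('wrist',k)])
```

```text
TCP [613.2 151.6 380. ] ang -7.2 w 85.5 F [0.6 1.1 0.3] t 4.2
delta [-0.0032 -0.0065  0.0001] yaw -0.0006 rows 0.1 0.0
cam [621. 223. 523.]
opener_mid [([320.0, 155.0], 0.96), ([69.0, 62.0], 0.7)]
opener_tip [([319.0, 104.0], 0.92), ([406.0, 346.0], 0.73), ([124.0, 78.0], 0.57), ([320.0, 155.0], 0.38)]
brush_mid [([169.0, 181.0], 0.93)]
brush_tip [([183.0, 125.0], 0.95)]
```

View pics/w1.png

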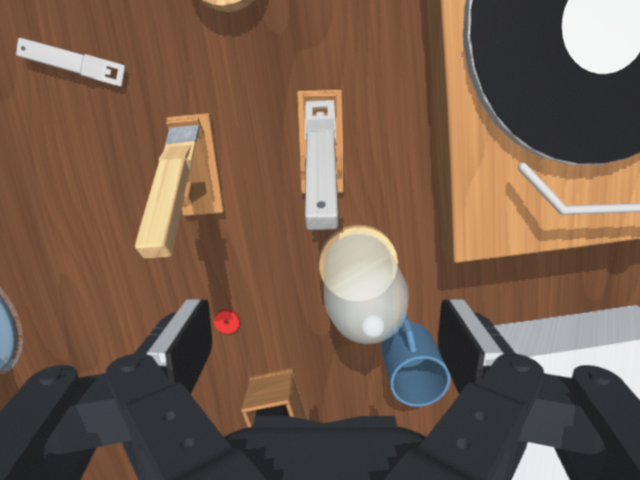

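Run:
```python
from h import *
W=shot('wrist')
for n,tip,mid in [('op',(319,104),(320,155)),('br',(183,125),(169,181))]:
    a=at_z(W,[tip],31)[0]; b=at_z(W,[mid],104)[0]; u=(b-a)[:2]; th=np.arctan2(u[1],u[0])
    h=np.array([np.cos(th),np.sin(th)])*np.sin(.66)
    # average tip estimate: from tip and mid
    d=np.r_[h,np.cos(.66)]; t2=(a+b-d*92.5)/2
    print(n,a.round(),b.round(),'len',np.linalg.norm(b-a).round(1),'dir',np.degrees(th).round(1))
    for z in (150,160,185): print(z,(t2+d*z).round(1), proj(W,t2+d*z).round())
```

```text
op [618. 244.  31.] [613. 190. 104.] len 91.2 dir -95.6
150 [609.4 153.8 149.5] [[321. 197.]]
160 [608.8 147.7 157.4] [[321. 205.]]
185 [607.3 132.4 177.1] [[321. 226.]]
br [450. 242.  31.] [447. 184. 104.] len 93.4 dir -92.5
150 [445.8 149.7 149.5] [[158. 222.]]
160 [445.6 143.6 157.4] [[156. 230.]]
185 [444.9 128.3 177.1] [[151. 252.]]
```

Request:
servo_tool(deltas=[[[1,-0.002,0,0.09,-0.002],[1,-0.004,0,0.18,-0.004],[1,-0.006,0.001,0.26,-0.004],[1,-0.008,0.002,0.34,-0.004],[1,-0.008,0.002,0.36,-0.004]]])

```text
time_s: 5.0
tool_pos: [603.3, 158.6, 194.2]
ee_rot: [-0.005, 0.999, -0.047, -0.003]
contact_force: [-0.1, -0.9, 0.8]
width: 85.7
```

Run:
```python
from h import *
go(609,151,134.5,-5.6)
W=shot('wrist'); print(pose()[0].round(4).tolist())
for k in ['opener_mid','opener_tip']:
    print(k,[(np.round(x['centre']).tolist(),round(x['confidence'],2)) for x in spotter.mark_of('wrist',k)])
m=spotter.masks_of('wrist','opener_mid')[0]['region'].astype(np.uint8)
r=np.where(m.any(1))[0]
for y in r[::12]:
    c=np.where(m[y])[0]; print(y,c.min(),c.max(),end='; ')
save(W,'w2.png')
d=np.array([-.0598,-.6101,.79]);t=np.array([618.4,245.3,31])
print(proj(W,[t,t+92.5*d,t+185*d]).round())
```

```text
TCP [603.3 158.6 194.2] ang -5.4 w 85.7 F [-0.1 -0.9  0.8] t 5.0
delta [0.0137 0.0152 0.1193] yaw 0.0005 rows 1.3 0.0
[[0.9955, -0.0951, -0.0046], [-0.0951, -0.9954, 0.0099], [-0.0055, -0.0094, -0.9999]]
opener_mid [([339.0, 189.0], 0.74), ([81.0, 227.0], 0.39)]
opener_tip [([338.0, 98.0], 0.61), ([39.0, 52.0], 0.61)]
95 325 349; 107 315 362; 119 314 363; 131 314 363; 143 313 364; 155 313 365; 167 314 365; 179 314 365; 191 314 365; 203 314 366; 215 313 367; 227 313 368; 239 311 368; 251 311 369; 263 312 370; 275 311 371; 287 311 372; 299 310 373; 311 310 374; 323 310 374; 335 310 371; [[335.  98.]
 [337. 190.]
 [339. 339.]]
```

Request:
servo_tool(deltas=[[[1,0.0145,0.015,0.05,0],[1,0.0145,0.015,0.1,0],[1,0.0145,0.015,0.119,0],[-1,0.0145,0.015,0.119,0],[-1,0.0145,0.015,0.119,0]]], force=25)

```text
time_s: 5.7
tool_pos: [617.9, 150.9, 144.3]
ee_rot: [-0.007, 0.999, -0.049, 0.005]
contact_force: [0.0, 0.1, 0.4]
width: 59.1
```

Request:
servo_tool(deltas=[[[-1,0,0,0,0],[-1,0,0,0,0],[-1,0,0,0,0],[-1,0,0,0,0]]])

```text
time_s: 6.1
tool_pos: [616.2, 151.4, 146.1]
ee_rot: [-0.008, 0.999, -0.048, 0.003]
contact_force: [-5.2, -1.3, 7.2]
width: 31.0
```

Run:
```python
from h import *
go(609,151,134.5,-5.6)
W=shot('wrist'); save(W,'w3.png')
```

```text
TCP [616.2 151.4 146.1] ang -5.5 w 31.0 F [-5.2 -1.3  7.2] t 6.1
delta [-0.0143  0.0026  0.0231] yaw 0.0003 rows 0.3 0.0
```

View pics/w3.png

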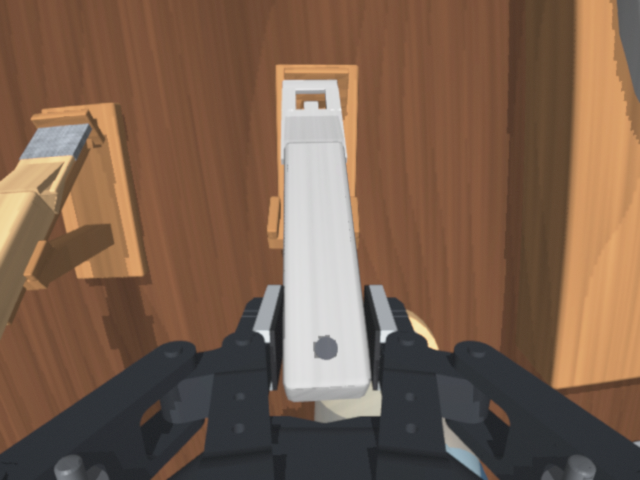

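Request:
servo_tool(deltas=[[[-1,0,-0.023,-0.02,0],[-1,0,-0.046,-0.034,0],[-1,0,-0.07,-0.045,0],[-1,0,-0.093,-0.055,0],[-1,0,-0.093,-0.055,0]]])

```text
time_s: 6.65
tool_pos: [621.2, 201.9, 175.5]
ee_rot: [-0.009, 0.999, -0.045, 0.004]
contact_force: [-0.1, 1.3, -2.0]
width: 29.8
```

Run:
```python
from h import *
go(616,237,182,-5.6)
W=shot('wrist'); save(W,'w4.png')
```

```text
TCP [621.2 201.9 175.5] ang -5.2 w 29.8 F [-0.1  1.3 -2. ] t 6.65
delta [-0.0166 -0.0693 -0.0117] yaw 0.0011 rows 0.8 0.0
```

View pics/w4.png

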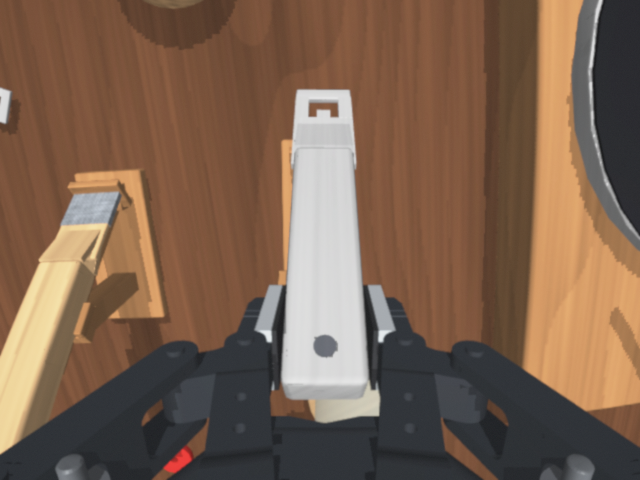

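The opener stayed rigid in the pads. The picture shows it drawn clear of the rest, head at (323,100), still leaning. I'll set it back on the ledge and lever it upright against the lip, keeping the tip low this time.

Request:
servo_tool(deltas=[[[-1,0,0.03,0.01,0],[-1,0,0.06,0.025,0],[-1,0,0.085,0.045,0],[-1,0,0.102,0.06,0],[-1,0,0.102,0.061,0]]], force=20)

```text
time_s: 7.2
tool_pos: [616.9, 146.9, 143.3]
ee_rot: [-0.009, 0.999, -0.048, 0.004]
contact_force: [0.1, -0.0, 0.3]
width: 29.8
```

Request:
servo_tool(deltas=[[[-1,0,0,0,0],[-1,0,0,0,0]]])

```text
time_s: 7.4
tool_pos: [616.8, 147.0, 143.2]
ee_rot: [-0.009, 0.999, -0.048, 0.004]
contact_force: [-0.1, 1.4, 0.9]
width: 29.3
```

Request:
servo_tool(deltas=[[[-1,0,-0.01,0.004,0],[-1,0,-0.018,0.004,0],[-1,0,-0.024,0.003,0],[-1,0,-0.03,0.001,0]]])

```text
time_s: 7.8
tool_pos: [617.7, 162.2, 142.3]
ee_rot: [-0.008, 0.999, -0.048, 0.003]
contact_force: [-0.4, 0.2, -1.8]
width: 29.3
```

```bash
cat >> h.py <<'E'
def look(n,k='opener'):
    W=shot('wrist')
    for e in('_tip','_mid'): print(k+e,[(np.round(x['centre']).tolist(),round(x['confidence'],2)) for x in spotter.mark_of('wrist',k+e)][:2])
    save(W,n); return W
E
python3 - <<'E'
from h import *
go(617,237,182,-5.6)
look('w5.png')
E
```

```text
TCP [617.7 162.2 142.3] ang -5.5 w 29.3 F [-0.4  0.2 -1.8] t 7.8
delta [-0.0153 -0.15   -0.077 ] yaw 0.0003 rows 1.9 0.0
opener_tip [([322.0, 33.0], 0.74)]
opener_mid []
```

View pics/w5.png

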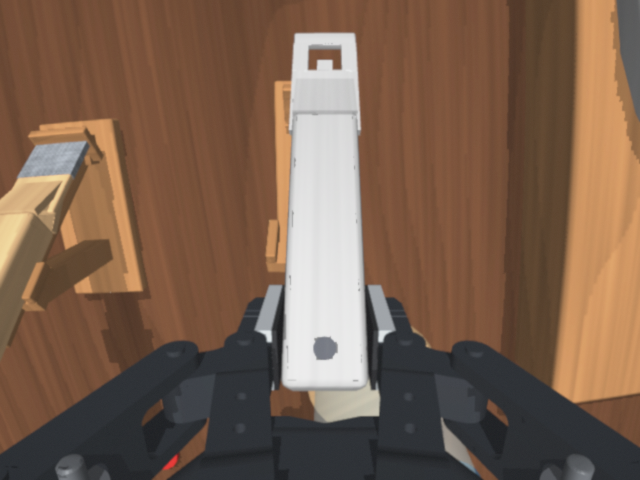

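Run:
```python
from h import *
W=shot('wrist'); R0,p,s=pose(); print(np.round(s['q'],2))
u=np.array([.098,.995,0]); 
# visible: tip centre px (325,33), end-top edge px (325,388), pad centre approx
for L in (165,172):
  for g in (19,24):
    G=p+[0,0,g]
    best=min(((np.linalg.norm(proj(W,G+L*(u*np.sin(a)-[0,0,np.cos(a)]))[0]-[325,36]),a) for a in np.arange(.3,1.4,.01)))
    print(L,g,best, (G+L*(u*np.sin(best[1])-[0,0,np.cos(best[1])])).round())
T=shot('top'); print([ (np.round(x['centre']),x['confidence']) for x in spotter.mark_of('top','coasters')])
c=[x['centre'] for x in spotter.mark_of('top','coasters')][:1]; print(at_z(T,c,15).round())
print(go(620,420,350,174))
```

```text
[-0.7   0.48  0.49  1.73 -0.28  0.99 -0.19]
165 19 (np.float64(1.1584256900636556), np.float64(0.8100000000000005)) [630. 281.  48.]
165 24 (np.float64(1.0181124100270325), np.float64(0.8000000000000005)) [630. 280.  52.]
172 19 (np.float64(1.1237501178859222), np.float64(0.7800000000000005)) [630. 282.  40.]
172 24 (np.float64(1.3671333522119324), np.float64(0.7700000000000005)) [630. 281.  43.]
[(array([127., 257.]), 0.84)]
[[530. 415.  15.]]
TCP [618.3 161.6 143. ] ang -5.5 w 29.6 F [ 0.9 -0.6 -2.2] t 8.15
delta [-0.0438 -0.5219 -0.4053] yaw -0.4987 rows 7.4 21.1
None
```

Request:
servo_tool(deltas=[[[-1,0,0,-0.08,-0.022],[-1,0,0,-0.16,-0.044],[-1,0,0,-0.24,-0.066],[-1,0,0,-0.32,-0.088],[-1,0,0,-0.41,-0.11]]])

```text
time_s: 8.65
tool_pos: [615.9, 157.4, 348.8]
ee_rot: [-0.007, 0.955, 0.295, 0.006]
contact_force: [1.2, 0.8, -1.5]
width: 29.6
```

Request:
servo_tool(deltas=[[[-1,0.054,-0.079,0,-0.023],[-1,0.108,-0.158,0,-0.046],[-1,0.162,-0.237,0,-0.069],[-1,0.216,-0.316,0,-0.092],[-1,0.27,-0.395,0,-0.115]]])

```text
time_s: 9.15
tool_pos: [615.9, 397.8, 352.7]
ee_rot: [-0.004, 0.788, 0.616, 0.008]
contact_force: [0.5, -0.0, -2.2]
width: 29.4
```

Request:
servo_tool(deltas=[[[-1,0,0,0,-0.023],[-1,0,0,0,-0.046],[-1,0,0,0,-0.069],[-1,0,0,0,-0.092],[-1,0,0,0,-0.115]]])

```text
time_s: 9.65
tool_pos: [616.2, 397.3, 352.3]
ee_rot: [-0.001, 0.517, 0.856, 0.008]
contact_force: [0.2, 0.7, -2.0]
width: 29.4
```

Request:
servo_tool(deltas=[[[-1,0,0,0,-0.023],[-1,0,0,0,-0.046],[-1,0,0,0,-0.069],[-1,0,0,0,-0.092],[-1,0,0,0,-0.115]]])

```text
time_s: 10.15
tool_pos: [616.4, 396.6, 351.9]
ee_rot: [0.002, 0.179, 0.984, 0.008]
contact_force: [0.5, -0.3, -2.5]
width: 30.0
```

Request:
servo_tool(deltas=[[[-1,0,0,0,-0.022],[-1,0,0,0,-0.045],[-1,0,0,0,-0.045]]])

```text
time_s: 10.45
tool_pos: [616.7, 395.8, 351.5]
ee_rot: [0.003, 0.039, 0.999, 0.007]
contact_force: [-0.7, -0.4, -1.6]
width: 29.6
```

Run:
```python
from h import *
go(622,440,150,174.4)
W=look('w6.png'); R0,p,s=pose(); print(np.round(s['q'],2),R0[:,2].round(3))
```

```text
TCP [616.7 395.8 351.5] ang 175.5 w 29.6 F [-0.7 -0.4 -1.6] t 10.45
delta [-0.0017  0.0829  0.4043] yaw 0.0031 rows 4.6 0.1
opener_tip [([324.0, 36.0], 0.79), ([520.0, 90.0], 0.77)]
opener_mid [([326.0, 172.0], 0.93), ([572.0, 112.0], 0.82)]
[-0.58  0.48 -0.07  1.22  0.02  1.44  2.42] [ 0.006  0.015 -1.   ]
```

Request:
servo_tool(deltas=[[[-1,-0.005,0.01,0.09,0],[-1,-0.01,0.02,0.18,0],[-1,-0.015,0.03,0.27,0],[-1,-0.02,0.04,0.36,0],[-1,-0.025,0.046,0.42,0]]])

```text
time_s: 11.1
tool_pos: [630.1, 420.6, 137.4]
ee_rot: [0.001, 0.041, 0.999, 0.006]
contact_force: [-0.3, -1.3, -3.0]
width: 29.5
```

Request:
servo_tool(deltas=[[[-1,0,0,0.03,0],[-1,0,0,0.045,0],[-1,0,0,0.045,0]]])

```text
time_s: 11.4
tool_pos: [629.9, 420.5, 114.4]
ee_rot: [0.0, 0.041, 0.999, 0.005]
contact_force: [-0.1, -0.0, -1.4]
width: 29.8
```

Run:
```python
from h import *
go(627,385,119,174.4)
W=look('w7.png'); 
m=spotter.masks_of('wrist','rest_a'); print([(np.round(x['bbox']),round(x['confidence'],2)) for x in m][:3])
print(at_z(W,[(325,36)],25).round())
```

```text
TCP [629.9 420.5 114.4] ang 175.3 w 29.8 F [-0.1 -0.  -1.4] t 11.4
delta [ 0.     -0.0711 -0.0099] yaw 0.0025 rows 0.8 0.1
opener_tip [([327.0, 34.0], 0.8)]
opener_mid [([326.0, 172.0], 0.94)]
[]
[[620. 306.  25.]]
```

View pics/w7.png

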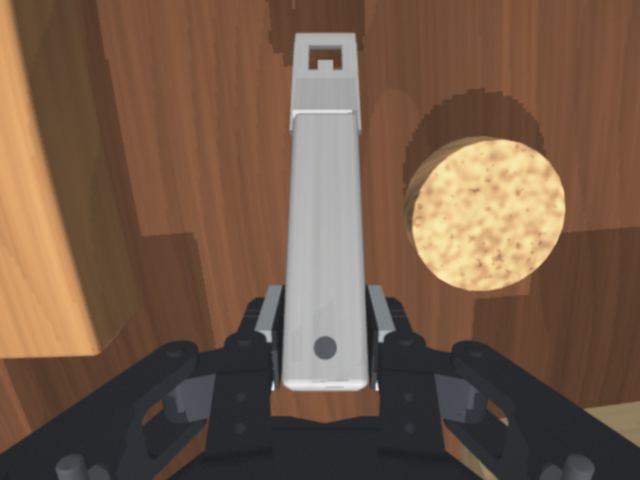

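The wrist picture shows the opener turned round with its head at (325,36), no obstacle near it and the coasters clear at (485,215). Next I push it towards the outer face of the rest's lip.

Request:
servo_tool(deltas=[[[-1,0,-0.04,0,0],[-1,0,-0.07,0,0],[-1,0,-0.09,0,0],[-1,0,-0.11,-0.004,0],[-1,0,-0.12,-0.01,0]]])

```text
time_s: 12.1
tool_pos: [627.4, 362.4, 123.4]
ee_rot: [0.003, 0.041, 0.999, 0.009]
contact_force: [0.7, 1.7, -1.2]
width: 29.6
```

Run:
```python
from h import *
go(627,385,119,174.4)
W=look('w8.png'); 
m=spotter.masks_of('wrist','opener_mid')[0]; print(m['bbox'])
```

```text
TCP [627.4 362.4 123.4] ang 175.3 w 29.6 F [ 0.7  1.7 -1.2] t 12.1
delta [0.0045 0.0448 0.0096] yaw 0.0024 rows 0.5 0.1
opener_tip [([325.0, 47.0], 0.84)]
opener_mid [([326.0, 178.0], 0.84)]
[398.6, 217.0, 544.6, 350.6]
```

Request:
servo_tool(deltas=[[[-1,0,-0.03,-0.018,0],[-1,0,-0.06,-0.034,0],[-1,0,-0.09,-0.05,0],[-1,0,-0.12,-0.062,0],[-1,0,-0.14,-0.068,0]]])

```text
time_s: 12.8
tool_pos: [621.5, 288.9, 156.5]
ee_rot: [0.003, 0.042, 0.999, 0.007]
contact_force: [1.1, 1.8, -1.1]
width: 29.5
```

Request:
servo_tool(deltas=[[[-1,0,-0.02,-0.005,0],[-1,0,-0.04,-0.01,0],[-1,0,-0.06,-0.012,0],[-1,0,-0.06,-0.012,0]]])

```text
time_s: 13.2
tool_pos: [618.9, 255.9, 161.7]
ee_rot: [0.003, 0.043, 0.999, 0.006]
contact_force: [-0.9, 0.4, -1.5]
width: 29.8
```

Run:
```python
from h import *
go(627,385,119,174.4)
W=look('w9.png');
```

```text
TCP [618.9 255.9 161.7] ang 175.0 w 29.8 F [-0.9  0.4 -1.5] t 13.2
delta [0.0066 0.2577 0.0884] yaw 0.0017 rows 3.0 0.1
opener_tip [([618.0, 254.0], 0.94), ([328.0, 219.0], 0.76)]
opener_mid [([325.0, 272.0], 0.83), ([321.0, 138.0], 0.52)]
```

View pics/w9.png

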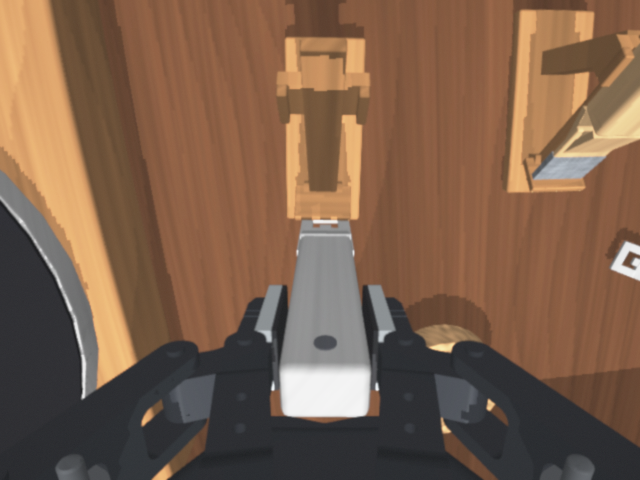

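Request:
servo_tool(deltas=[[[-1,0,0,-0.08,0],[-1,0,0,-0.17,0.02],[-1,0,0,-0.26,0.04],[-1,0,0,-0.35,0.06],[-1,0,0,-0.44,0.08]]], force=40)

```text
time_s: 13.85
tool_pos: [617.3, 255.0, 383.5]
ee_rot: [0.002, 0.291, 0.957, 0.006]
contact_force: [0.6, 1.2, -1.3]
width: 29.2
```

Request:
servo_tool(deltas=[[[-1,-0.034,-0.087,0,0.023],[-1,-0.068,-0.174,0,0.046],[-1,-0.101,-0.261,0,0.069],[-1,-0.135,-0.348,0,0.092],[-1,-0.169,-0.436,0,0.115]]])

```text
time_s: 14.35
tool_pos: [565.3, 25.1, 380.7]
ee_rot: [-0.0, 0.613, 0.79, 0.006]
contact_force: [1.2, -0.2, -2.4]
width: 29.3
```

Request:
servo_tool(deltas=[[[-1,-0.083,-0.043,0,0.023],[-1,-0.166,-0.087,0,0.046],[-1,-0.248,-0.13,0,0.069],[-1,-0.331,-0.174,0,0.092],[-1,-0.414,-0.217,0,0.115]]])

```text
time_s: 14.85
tool_pos: [510.9, -204.3, 378.5]
ee_rot: [-0.002, 0.854, 0.521, 0.005]
contact_force: [1.0, -0.5, -1.4]
width: 29.2
```

Request:
servo_tool(deltas=[[[-1,-0.05,0.01,0,0.023],[-1,-0.1,0.02,0,0.046],[-1,-0.13,0.031,0,0.069],[-1,-0.13,0.031,0,0.092],[-1,-0.13,0.031,0,0.115]]])

```text
time_s: 15.35
tool_pos: [494.3, -270.3, 377.8]
ee_rot: [-0.003, 0.983, 0.182, 0.003]
contact_force: [0.4, 0.6, -2.5]
width: 29.4
```

Run:
```python
from h import *
go(500,-265,385,6.9)
W=look('w10.png')
for k in ['caddy','remote_a_mid','remote_b_mid','remote_c_mid']:
    print(k,[(np.round(x['centre']).tolist(),round(x['confidence'],2)) for x in spotter.mark_of('wrist',k)][:3])
```

```text
TCP [ 494.3 -270.3  377.8] ang 20.9 w 29.4 F [ 0.4  0.6 -2.5] t 15.35
delta [ 0.0146 -0.0058 -0.0142] yaw 0.0389 rows 0.2 1.6
opener_tip [([327.0, 220.0], 0.96)]
opener_mid [([325.0, 271.0], 0.67)]
caddy [([344.0, 126.0], 0.64)]
remote_a_mid [([340.0, 158.0], 0.91)]
remote_b_mid [([348.0, 131.0], 0.76)]
remote_c_mid [([354.0, 99.0], 0.82)]
```

View pics/w10.png

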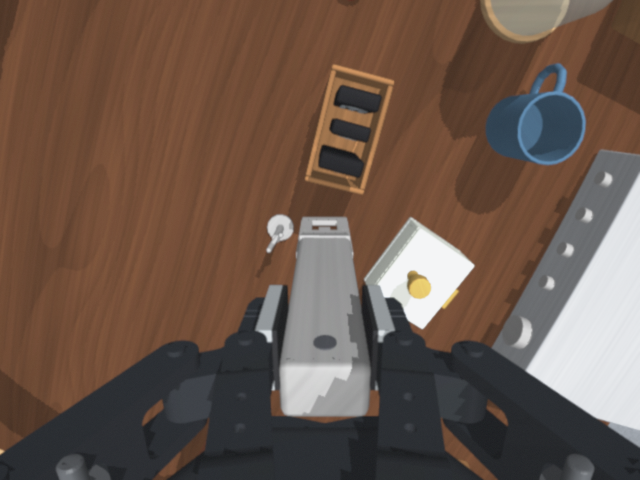

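Run:
```python
from h import *
W=shot('wrist'); R0,p,s=pose()
im=W['pixels']; g=cv2.cvtColor(im,cv2.COLOR_RGB2HSV)
m=spotter.masks_of('wrist','caddy')[0]; pts=np.argwhere(m['region'])[:,::-1].astype(np.float32)
print(m['confidence'],np.round(m['bbox']))
C=at_z(W,[(334,66),(393,82),(364,191),(307,177)],75); print('corners',C.round(1).tolist(),'centre',C.mean(0).round(1))
e=(C[0]+C[1]-C[2]-C[3]);c=(C[1]+C[2]-C[0]-C[3]); print('x-axis ang',np.degrees(np.arctan2(e[1],e[0])),'y ang',np.degrees(np.arctan2(c[1],c[0])), np.linalg.norm(e)/2,np.linalg.norm(c)/2)
ex=e/np.linalg.norm(e); o=C.mean(0)
for n,px,z in [('a',(340,158),62),('b',(348,131),59),('c',(354,99),61)]:
    q=at_z(W,[px],z)[0]; print(n,q.round(1),'along',((q-o)@ex).round(1))
# dark pixels (remotes) profile along the caddy axis at top z=115
yy,xx=np.where((im.sum(2)<110)); k=(xx>305)&(xx<395)&(yy>64)&(yy<192); q=at_z(W,np.c_[xx[k],yy[k]],115)
al=(q-o)@ex; print(np.histogram(al,bins=np.arange(-66,70,4))[0].tolist())
yt=R0[:,1]; G=p+R0@[0,0,-21]
for L in (163,168,173):
    best=min((np.linalg.norm(proj(W,G+L*(-yt*np.sin(a)-[0,0,np.cos(a)]))[0]-[325,219]),a) for a in np.arange(-.4,.8,.01)); print(L,best)
print((G+168*(-yt*np.sin(.2)-[0,0,np.cos(.2)])).round(1))
```

```text
0.79 [305.  63. 393. 199.]
corners [[460.7, -146.4, 75.0], [525.9, -137.9, 75.0], [543.1, -259.3, 75.0], [476.3, -268.2, 75.0]] centre [ 501.5 -202.9   75. ]
x-axis ang 97.68936683485967 y ang 7.488462637718929 122.7199595571346 66.50375975601827
a [ 504.3 -235.6   62. ] along -32.7
b [ 501.5 -203.9   59. ] along -1.0
c [ 494.3 -169.    61. ] along 34.6
[0, 0, 0, 0, 0, 0, 0, 0, 4, 30, 135, 20, 0, 0, 0, 3, 8, 7, 0, 0, 0, 8, 48, 8, 4, 0, 0, 0, 0, 0, 0, 0, 0]
163 (np.float64(2.5521061952073687), np.float64(3.3306690738754696e-16))
168 (np.float64(2.563719555261406), np.float64(-0.009999999999999676))
173 (np.float64(2.703044819858551), np.float64(-0.019999999999999685))
[ 482.6 -238.1  234.4]
```

Request:
servo_tool(deltas=[[[-1,0.018,-0.04,0.02,0.02],[-1,0.036,-0.08,0.06,0.037],[-1,0.054,-0.12,0.1,0.037],[-1,0.071,-0.153,0.136,0.037],[-1,0.071,-0.153,0.136,0.037]]])

```text
time_s: 16.3
tool_pos: [499.4, -179.6, 307.6]
ee_rot: [-0.006, 0.997, 0.074, 0.001]
contact_force: [-0.3, 1.5, -2.1]
width: 29.2
```

Run:
```python
from h import *
go(500,-185.6,300,7.5)
W=look('w11.png')
T=shot('top')
for c in('wrist','top'):
  for k in ['caddy','remote_a_mid','remote_b_mid','remote_c_mid']:
    print(c,k,[(np.round(x['centre']).tolist(),round(x['confidence'],2)) for x in spotter.mark_of(c,k)][:3])
R0,p,s=pose(); print(R0[:,2].round(4))
a=cv2.resize(W['pixels'][:330,200:460],None,fx=1.5,fy=1.5,interpolation=2); b=cv2.resize(T['pixels'][215:325,370:500],None,fx=3,fy=3,interpolation=2)
c=np.zeros((500,790,3),np.uint8); c[:495,:390]=a; c[:330,400:790]=b; cv2.imwrite('pics/c1.png',c[:,:,::-1])
```

```text
TCP [ 499.4 -179.6  307.6] ang 8.5 w 29.2 F [-0.3  1.5 -2.1] t 16.3
delta [-0.0006  0.0121  0.015 ] yaw 0.0028 rows 0.2 0.1
opener_tip [([327.0, 220.0], 0.96)]
opener_mid []
wrist caddy []
wrist remote_a_mid []
wrist remote_b_mid [([322.0, 215.0], 0.98), ([289.0, 51.0], 0.29)]
wrist remote_c_mid [([322.0, 181.0], 0.8)]
top caddy [([419.0, 265.0], 0.69)]
top remote_a_mid [([444.0, 261.0], 0.6), ([446.0, 247.0], 0.56)]
top remote_b_mid [([423.0, 266.0], 0.55)]
top remote_c_mid [([410.0, 268.0], 0.95)]
[ 0.0067  0.0082 -0.9999]
```

View pics/c1.png

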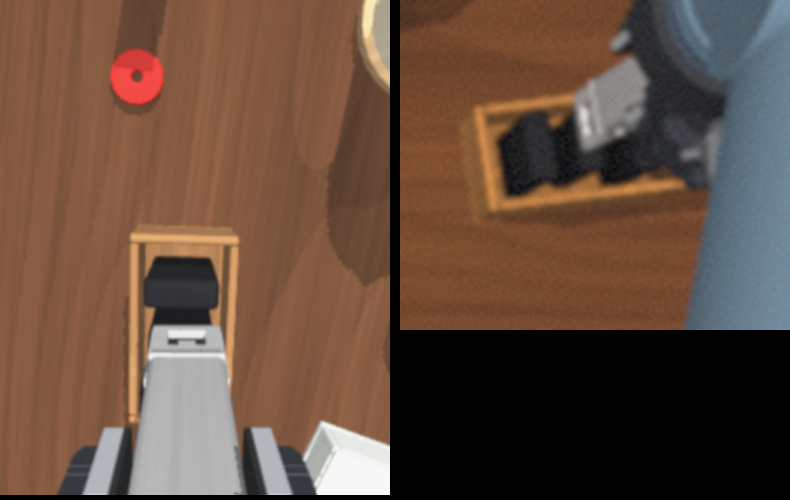

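Run:
```python
from h import *
W=shot('wrist');R0,p,s=pose()
# edge profile in the clear column range
g=cv2.cvtColor(W['pixels'],cv2.COLOR_RGB2GRAY).astype(int); print('rows148-222',g[148:222,310:335].mean(1).round().astype(int).tolist())
print('row156 cols280-365',g[154:158,280:366].mean(0).round().astype(int).tolist())
for n,px,z in [('rim out',(323,152),75),('rim in',(323,161.5),75),('rimL',(287,156),75),('rimR',(359,156),75),('c top near',(321,185.5),118),('c top far',(321,203.5),118),('b?',(321,208),114)]:
    print(n,at_z(W,[px],z)[0].round(1))
# head tip if vertical under grip
G=p+R0@[0,0,-21]
for a in(-.05,0,.05,.1): 
    X=G+168*(-R0[:,1]*np.sin(a)-[0,0,np.cos(a)]); print(a,X.round(1),proj(W,X).round(1), 'end top',proj(W,X+185*(R0[:,1]*np.sin(a)+[0,0,np.cos(a)])+11*R0[:,1]).round(1))
```

```text
rows148-222 [131, 142, 166, 182, 184, 177, 162, 141, 137, 146, 149, 149, 149, 148, 149, 144, 123, 82, 45, 30, 29, 31, 34, 38, 38, 38, 38, 38, 39, 39, 42, 46, 51, 54, 55, 56, 55, 55, 54, 54, 53, 53, 53, 52, 52, 51, 52, 51, 47, 41, 34, 30, 30, 29, 30, 29, 30, 29, 30, 30, 29, 29, 31, 35, 37, 39, 43, 56, 97, 150, 178, 194, 217, 230]
row156 cols280-365 [97, 99, 100, 102, 112, 137, 152, 156, 153, 141, 120, 106, 103, 104, 112, 132, 140, 142, 143, 145, 146, 146, 147, 147, 145, 140, 138, 139, 142, 142, 141, 142, 142, 144, 146, 147, 146, 145, 147, 148, 148, 148, 148, 148, 147, 146, 145, 144, 145, 146, 148, 148, 149, 150, 150, 150, 148, 148, 150, 149, 147, 146, 146, 147, 149, 150, 145, 135, 132, 133, 133, 138, 146, 152, 154, 150, 133, 108, 100, 101, 100, 98, 98, 99, 98, 97]
rim out [ 495.2 -143.4   75. ]
rim in [ 496.4 -152.3   75. ]
rimL [ 461.7 -151.8   75. ]
rimR [ 529.7 -142.3   75. ]
c top near [ 496.8 -168.4  118. ]
c top far [ 498.9 -184.1  118. ]
b? [ 499.6 -188.9  114. ]
-0.05 [ 501.5 -193.   163.9] [[322.7 227.8]] end top [[325.3 389.1]]
0 [ 500.3 -184.7  163.7] [[322.7 217.1]] end top [[325.3 391.3]]
0.05 [ 499.2 -176.3  164. ] [[322.7 206.4]] end top [[325.3 393.4]]
0.1 [ 498.  -168.1  164.7] [[322.7 195.6]] end top [[325.3 395.4]]
```

The picture shows the head at (327,218) hanging over the gap between the first remote (top at rows 180–196) and the second (from about row 211). The adapter and the china box are clear. Now I lower it.

Request:
servo_tool(deltas=[[[-1,0,0.003,0.03,0.001],[-1,0,0.003,0.06,0.002],[-1,0,0.003,0.09,0.002],[-1,-0.001,0.004,0.12,0.002],[-1,-0.001,0.004,0.15,0.002]]], force=25)

```text
time_s: 17.45
tool_pos: [500.8, -185.9, 235.2]
ee_rot: [-0.004, 0.998, 0.064, 0.004]
contact_force: [0.8, 0.1, -1.4]
width: 29.3
```

Request:
servo_tool(deltas=[[[-1,0,0,0.015,0],[-1,0,0,0.03,0],[-1,0,0,0.045,0]]])

```text
time_s: 17.75
tool_pos: [501.4, -185.8, 212.7]
ee_rot: [-0.004, 0.998, 0.064, 0.004]
contact_force: [-0.7, 0.0, -1.6]
width: 29.1
```

Run:
```python
from h import *
go(500,-185.6,154,7.5)
W=look('w12.png')
T=shot('top')
for c in('wrist','top'):
  for k in ['caddy','remote_a_mid','remote_b_mid','remote_c_mid']:
    print(c,k,[(np.round(x['centre']).tolist(),round(x['confidence'],2)) for x in spotter.mark_of(c,k)][:3])
g=cv2.cvtColor(W['pixels'],cv2.COLOR_RGB2GRAY).astype(int); print(g[80:230,310:335].mean(1).round().astype(int).tolist())
```

```text
TCP [ 501.4 -185.8  212.7] ang 7.4 w 29.1 F [-0.7  0.  -1.6] t 17.75
delta [-0.0037 -0.      0.1173] yaw -0.0003 rows 1.3 0.0
opener_tip [([324.0, 220.0], 0.66)]
opener_mid [([323.0, 273.0], 0.87)]
wrist caddy []
wrist remote_a_mid []
wrist remote_b_mid [([314.0, 236.0], 0.68)]
wrist remote_c_mid [([317.0, 197.0], 0.68)]
top caddy [([422.0, 268.0], 0.82), ([129.0, 258.0], 0.74)]
top remote_a_mid [([446.0, 262.0], 0.4)]
top remote_b_mid [([425.0, 264.0], 0.53)]
top remote_c_mid [([412.0, 269.0], 0.77)]
[106, 106, 106, 106, 107, 106, 107, 106, 106, 107, 107, 106, 106, 107, 107, 107, 107, 107, 107, 107, 107, 107, 107, 107, 108, 107, 107, 107, 108, 107, 107, 107, 107, 108, 108, 108, 108, 108, 108, 108, 107, 108, 108, 108, 108, 108, 108, 108, 108, 108, 108, 108, 108, 108, 108, 108, 108, 108, 108, 108, 108, 108, 108, 108, 108, 108, 108, 108, 109, 113, 127, 137, 133, 131, 133, 133, 132, 137, 158, 180, 189, 191, 187, 181, 168, 148, 141, 149, 154, 155, 155, 155, 155, 155, 149, 125, 82, 45, 31, 31, 30, 31, 31, 32, 35, 39, 40, 40, 40, 40, 40, 40, 40, 40, 40, 40, 40, 40, 40, 43, 48, 51, 54, 56, 57, 57, 57, 56, 56, 56, 55, 55, 54, 54, 54, 54, 54, 54, 53, 54, 53, 54, 53, 51, 47, 50, 64, 76, 86, 101]
```

Request:
servo_tool(deltas=[[[-1,-0.002,0,0.02,0],[-1,-0.003,0,0.04,0],[-1,-0.003,0,0.06,0],[-1,-0.003,0,0.075,0],[-1,-0.003,0,0.085,0]]])

```text
time_s: 18.85
tool_pos: [499.1, -185.4, 169.0]
ee_rot: [-0.004, 0.998, 0.064, 0.003]
contact_force: [-1.0, -0.8, -1.8]
width: 29.2
```

Request:
servo_tool(deltas=[[[-1,0,0,0.005,0],[-1,0,0,0.01,0],[-1,0,0,0.015,0]]])

```text
time_s: 19.15
tool_pos: [499.5, -185.5, 161.5]
ee_rot: [-0.004, 0.998, 0.064, 0.003]
contact_force: [0.5, -0.4, -2.0]
width: 29.4
```

Request:
servo_tool(deltas=[[[-1,0,0,0.005,0],[-1,0,0,0.01,0],[-1,0,0,0.012,0]]])

```text
time_s: 19.45
tool_pos: [499.5, -185.4, 155.3]
ee_rot: [-0.004, 0.998, 0.064, 0.003]
contact_force: [-0.9, -0.7, -1.2]
width: 29.5
```

Request:
servo_tool(deltas=[[[-1,0,0,0.004,0],[-1,0,0,0.008,0],[-1,0,0,0.008,0]]])

```text
time_s: 19.75
tool_pos: [500.0, -185.9, 152.8]
ee_rot: [-0.004, 0.998, 0.064, 0.003]
contact_force: [-2.2, 0.5, 6.0]
width: 29.3
```

Request:
servo_tool(deltas=[[[-0.2,0,0,-0.002,0],[0.2,0,0,-0.002,0],[0.6,0,0,-0.002,0],[1,0,0,-0.002,0],[1,0,0,-0.002,0]]])

```text
time_s: 20.25
tool_pos: [499.9, -185.8, 153.7]
ee_rot: [-0.004, 0.998, 0.064, 0.003]
contact_force: [0.5, -0.3, 0.5]
width: 85.2
```

Request:
servo_tool(deltas=[[[1,0,0,-0.04,0],[1,0,0,-0.1,0],[1,0,0,-0.19,0],[1,0,0,-0.28,0],[1,0,0,-0.37,0]]])

```text
time_s: 20.75
tool_pos: [498.3, -187.3, 340.2]
ee_rot: [-0.004, 0.998, 0.064, 0.003]
contact_force: [0.8, 0.4, 0.9]
width: 85.4
```

Run:
```python
from h import *
go(447,140,350,-2.5)
W=shot('wrist'); S=shot('scene');T=shot('top')
for c in('scene','top','wrist'):
  for k in ['opener_mid','opener_tip','caddy','remote_a_mid','remote_b_mid','remote_c_mid']:
    print(c,k,[(np.round(x['centre']).tolist(),round(x['confidence'],2)) for x in spotter.mark_of(c,k)][:3])
save(S,'s3.png');save(T,'t3.png');save(W,'w13.png')
```

```text
TCP [ 498.3 -187.3  340.2] ang 7.4 w 85.4 F [0.8 0.4 0.9] t 20.75
delta [-0.0178 -0.6625 -0.0147] yaw 0.0274 rows 7.4 1.2
scene opener_mid [([464.0, 247.0], 0.86), ([253.0, 176.0], 0.67), ([394.0, 234.0], 0.15)]
scene opener_tip [([268.0, 198.0], 0.88), ([444.0, 260.0], 0.61), ([257.0, 175.0], 0.26)]
scene caddy [([268.0, 195.0], 0.88)]
scene remote_a_mid [([248.0, 173.0], 0.54), ([265.0, 195.0], 0.51), ([392.0, 235.0], 0.31)]
scene remote_b_mid [([255.0, 181.0], 0.53)]
scene remote_c_mid [([273.0, 188.0], 0.59)]
top opener_mid [([440.0, 262.0], 0.68), ([156.0, 360.0], 0.67)]
top opener_tip [([171.0, 331.0], 0.66), ([409.0, 269.0], 0.56)]
top caddy [([421.0, 267.0], 0.64)]
top remote_a_mid [([447.0, 262.0], 0.46), ([313.0, 199.0], 0.16)]
top remote_b_mid [([439.0, 262.0], 0.6)]
top remote_c_mid [([410.0, 269.0], 0.72), ([229.0, 286.0], 0.36)]
wrist opener_mid [([330.0, 227.0], 0.58)]
wrist opener_tip []
wrist caddy [([290.0, 46.0], 0.43)]
wrist remote_a_mid []
wrist remote_b_mid [([322.0, 221.0], 0.55), ([325.0, 177.0], 0.37)]
wrist remote_c_mid [([325.0, 171.0], 0.94), ([326.0, 225.0], 0.41)]
```

Run:
```python
from h import *
S=shot('scene');T=shot('top');W=shot('wrist')
def t(n,a,b): print(n,*[x.round(1).tolist() for x in tri([(S,a),(T,b)])])
t('op mid',(253,176),(440,262)); t('tip',(268,198),(409,269)); t('b',(255,181),(439,262)); t('c',(273,188),(410,269)); t('a',(248,173),(447,262)); t('cad',(268,195),(421,267))
for cam,d in(('scene',S),('top',T),('wrist',W)):
    for m in spotter.masks_of(cam,'opener_mid')[:3]:
        r=m['region']; q=np.argwhere(r)[:,::-1]; print(cam,round(m['confidence'],2),np.round(m['bbox']),r.sum())
# grey (steel) pixels by saturation near caddy
for cam,d,bx in(('scene',S,(225,140,300,215)),('top',T,(395,235,475,300)),('wrist',W,(250,140,400,420))):
    h=cv2.cvtColor(d['pixels'],cv2.COLOR_RGB2HSV)[bx[1]:bx[3],bx[0]:bx[2]]; k=(h[...,1]<45)&(h[...,2]>95)
    y,x=np.where(k); print(cam,k.sum(), (x.min()+bx[0],x.max()+bx[0],y.min()+bx[1],y.max()+bx[1]) if k.any() else '', (x.mean()+bx[0],y.mean()+bx[1]) if k.any() else '')
```

```text
op mid [506.3, -227.8, 78.6] [4.2, 4.2]
tip [503.1, -180.6, 11.1] [7.0, 7.0]
b [507.2, -226.9, 59.5] [0.6, 0.6]
c [494.8, -170.3, 59.1] [2.8, 2.8]
a [506.8, -242.9, 79.9] [6.0, 6.0]
cad [501.3, -195.2, 15.6] [3.7, 3.7]
scene 0.91 [235. 146. 269. 192.] 641
scene 0.58 [443. 237. 493. 263.] 445
scene 0.21 [369. 203. 414. 266.] 923
top 0.58 [421. 246. 462. 274.] 712
top 0.56 [131. 326. 179. 399.] 890
wrist 0.86 [309. 188. 343. 304.] 3518
scene 767 (np.int64(226), np.int64(266), np.int64(143), np.int64(190)) (np.float64(246.86179921773143), np.float64(164.1851368970013))
top 711 (np.int64(420), np.int64(474), np.int64(244), np.int64(272)) (np.float64(443.76371308016877), np.float64(258.7510548523207))
wrist 5417 (np.int64(269), np.int64(399), np.int64(188), np.int64(361)) (np.float64(330.7727524460033), np.float64(270.86486985416286))
```

```bash
cat > fit.py <<'E'
from h import *
from scipy.optimize import minimize
def hull(d,X):
    m=np.zeros((480,640),np.uint8); cv2.fillConvexPoly(m,cv2.convexHull(proj(d,X).astype(np.float32)).astype(np.int32),1); return m>0
def fit(thing,near,vis=118,hw=17):
    V=[]
    for cam in('scene','top','wrist'):
        d=shot(cam); pc=proj(d,[near])[0]
        for m in spotter.masks_of(cam,thing):
            ys,xs=np.where(m['region'])
            if m['confidence']>.3 and np.hypot(xs.mean()-pc[0],ys.mean()-pc[1])<(60 if cam!='wrist' else 150):
                V.append((d,m['region'])); print('used',cam,round(m['confidence'],2)); break
    A=np.radians(97.5); ex=np.array([np.cos(A),np.sin(A),0]); ey=np.array([np.sin(A),-np.cos(A),0])
    def geo(v):
        al,ac,th,ps=v
        z=ex*np.sin(th)+ey*np.sin(ps); z=np.r_[z[:2],np.sqrt(1-z@z)]; y=ey-z*(ey@z); y/=np.linalg.norm(y); x=np.cross(y,z)
        o=np.array([502,-203,6])+ex*al+ey*ac
        box=lambda a,b,p,q:[o+z*h+x*sx*p+y*sy*q for h in(a,b) for sx in(-1,1) for sy in(-1,1)]
        return box(vis,185,11,15), box(66,185,11,15)+box(0,36,2,hw)
    def cost(v):
        up,al=geo(v); c=0
        for d,r in V: U=hull(d,up);F=hull(d,al); c+=((U&~r).sum()+(r&~F).sum())/r.sum()
        return c
    b=min((cost((al,0,th,0)),al,th) for al in range(-56,57,6) for th in np.arange(-.7,.71,.1))
    r=min((minimize(cost,(b[1],dc,b[2],.0),method='Nelder-Mead',options=dict(initial_simplex=np.array([b[1],dc,b[2],0])+np.vstack([np.zeros(4),np.diag([8,6,.15,.1])]),maxiter=250)) for dc in(-3,3)),key=lambda r:r.fun)
    print(thing,'along,across,lean,side',r.x.round(2),'cost',round(r.fun,2)); return r.x
E
python3 - <<'E'
from fit import *
fit('opener_mid',(506,-225,110))
E
```

```text
used scene 0.74
used top 0.68
used wrist 0.58
opener_mid along,across,lean,side [ 2.435e+01  2.500e-01 -4.300e-01  1.000e-02] cost 2.07
```

Request:
servo_tool(deltas=[[[1,-0.002,-0.09,0,0.01],[1,-0.004,-0.18,0,0.02],[1,-0.007,-0.27,0.02,0.027],[1,-0.01,-0.36,0.04,0.027],[1,-0.012,-0.45,0.06,0.027]]])

```text
time_s: 22.9
tool_pos: [463.7, 36.9, 310.3]
ee_rot: [-0.004, 1.0, -0.021, 0.003]
contact_force: [1.4, -0.1, 0.2]
width: 85.5
```

Request:
servo_tool(deltas=[[[1,-0.04,-0.07,0.02,0],[1,-0.065,-0.14,0.05,0],[1,-0.065,-0.2,0.1,0],[1,-0.065,-0.2,0.1,0],[1,-0.065,-0.2,0.1,0]]])

```text
time_s: 23.4
tool_pos: [435.3, 138.8, 260.5]
ee_rot: [-0.004, 1.0, -0.02, 0.003]
contact_force: [-0.7, -0.5, -0.8]
width: 85.2
```

Run:
```python
from h import *
go(446,143,140,-2.5)
W=look('w14.png','brush'); R0,p,s=pose(); print(p.round(1),R0[:,2].round(4))
mk={k:spotter.mark_of('wrist',k)[0]['centre'] for k in('brush_tip','brush_mid')}
a=at_z(W,[mk['brush_tip']],31)[0]; b=at_z(W,[mk['brush_mid']],104)[0]; u=(b-a)[:2]; th=np.arctan2(u[1],u[0]); d=np.r_[np.cos(th)*.613,np.sin(th)*.613,.79]
t2=(a+b-d*92.5)/2; print(a.round(),b.round(),np.degrees(th).round(1))
for z in(160,170): print(z,(t2+d*z).round(1))
m=spotter.masks_of('wrist','brush_mid')[0]['region']
for y in np.where(m.any(1))[0][::15]:
    c=np.where(m[y])[0]; print(y,c.min(),c.max(),end='; ')
print(proj(W,[t2,t2+d*130,t2+d*185]).round())
```

```text
TCP [435.3 138.8 260.5] ang -2.3 w 85.2 F [-0.7 -0.5 -0.8] t 23.4
delta [ 0.0198 -0.0074  0.2412] yaw 0.0007 rows 2.7 0.0
brush_tip [([336.0, 89.0], 0.88), ([334.0, 341.0], 0.49)]
brush_mid [([341.0, 159.0], 0.76)]
[436.8 137.3 262. ] [ 0.0088  0.0092 -0.9999]
[451. 237.  31.] [450. 181. 104.] -90.7
160 [450.  139.2 157.4]
170 [449.9 133.1 165.3]Traceback (most recent call last):
  File "<stdin>", line 8, in <module>
IndexError: list index out of range
```

Request:
servo_tool(deltas=[[[1,0.02,0.001,0.05,0],[1,0.024,0.001,0.12,0],[1,0.024,0.001,0.19,0],[1,0.024,0.001,0.244,0],[1,0.024,0.001,0.244,0]]], force=25)

```text
time_s: 24.2
tool_pos: [446.5, 135.8, 136.6]
ee_rot: [-0.003, 1.0, -0.022, 0.0]
contact_force: [-0.2, 0.2, 0.7]
width: 85.6
```

Run:
```python
from h import *
go(450,137.5,140,-2)
W=shot('wrist'); m=spotter.masks_of('wrist','brush_mid')
for q in m[:1]:
    r=q['region']; ys=np.where(r.any(1))[0]
    for y in ys[::25]:
        c=np.where(r[y])[0]; print(y,c.min(),c.max(),end='; ')
```

```text
TCP [446.5 135.8 136.6] ang -2.6 w 85.6 F [-0.2  0.2  0.7] t 24.2
delta [ 0.0069 -0.0037 -0.0067] yaw -0.0016 rows 0.1 0.1
278 578 591; 303 525 631; 328 509 639; 353 517 639; 378 621 639;
```

Request:
servo_tool(deltas=[[[1,0.005,-0.002,-0.003,0],[-1,0.005,-0.002,-0.003,0],[-1,0.005,-0.002,-0.003,0],[-1,0.005,-0.002,-0.003,0],[-1,0.005,-0.002,-0.003,0]]])

```text
time_s: 24.8
tool_pos: [448.8, 138.1, 142.0]
ee_rot: [-0.004, 1.0, -0.022, -0.0]
contact_force: [-6.7, 0.3, 6.9]
width: 29.9
```

Request:
servo_tool(deltas=[[[-1,0,0,0,0],[-1,0,0,0,0],[-1,0,0,0,0]]])

```text
time_s: 25.1
tool_pos: [448.2, 138.3, 142.1]
ee_rot: [-0.004, 1.0, -0.022, -0.001]
contact_force: [-2.9, 0.8, 3.9]
width: 29.9
```

Run:
```python
from h import *
go(450,137.5,140,-2); look('w15.png','brush')
```

```text
TCP [448.2 138.3 142.1] ang -2.5 w 29.9 F [-2.9  0.8  3.9] t 25.1
delta [0.0036 0.0014 0.0041] yaw -0.0015 rows 0.1 0.1
brush_tip [([323.0, 66.0], 0.97), ([320.0, 182.0], 0.57)]
brush_mid [([321.0, 183.0], 0.68)]
```

Request:
servo_tool(deltas=[[[-1,0,0.03,-0.04,0],[-1,0,0.06,-0.08,0],[-1,0,0.08,-0.11,0],[-1,0,0.08,-0.2,0],[-1,0,0.08,-0.29,-0.02]]])

```text
time_s: 25.75
tool_pos: [446.4, 95.8, 286.5]
ee_rot: [-0.003, 0.999, 0.041, -0.001]
contact_force: [1.4, 0.7, -1.6]
width: 29.3
```

Request:
servo_tool(deltas=[[[-1,0.012,-0.09,-0.03,-0.023],[-1,0.024,-0.18,-0.06,-0.046],[-1,0.036,-0.27,-0.08,-0.069],[-1,0.048,-0.36,-0.1,-0.092],[-1,0.062,-0.457,-0.1,-0.115]]])

```text
time_s: 26.25
tool_pos: [460.5, 327.4, 339.6]
ee_rot: [-0.004, 0.919, 0.394, 0.003]
contact_force: [0.7, -0.2, -1.1]
width: 30.0
```

Request:
servo_tool(deltas=[[[-1,0.05,-0.05,0,-0.023],[-1,0.1,-0.1,0,-0.046],[-1,0.129,-0.125,0,-0.069],[-1,0.129,-0.125,0,-0.092],[-1,0.129,-0.125,0,-0.115]]])

```text
time_s: 26.75
tool_pos: [460.1, 418.4, 339.0]
ee_rot: [-0.002, 0.718, 0.696, 0.004]
contact_force: [0.7, -0.5, -0.9]
width: 29.7
```

Request:
servo_tool(deltas=[[[-1,0,0,0,-0.023],[-1,0,0,0,-0.046],[-1,0,0,0,-0.069],[-1,0,0,0,-0.092],[-1,0,0,0,-0.115]]])

```text
time_s: 27.25
tool_pos: [461.1, 418.2, 337.9]
ee_rot: [-0.0, 0.424, 0.906, 0.005]
contact_force: [0.0, 0.2, -1.2]
width: 29.9
```

Request:
servo_tool(deltas=[[[-1,0,0,0,-0.023],[-1,0,0,0,-0.046],[-1,0,0,0,-0.069],[-1,0,0,0,-0.092],[-1,0,0,0,-0.115]]])

```text
time_s: 27.75
tool_pos: [462.1, 418.1, 336.9]
ee_rot: [0.002, 0.074, 0.997, 0.005]
contact_force: [-0.6, -0.0, -0.7]
width: 29.7
```

Run:
```python
from h import *
go(458,405,140,177.5); W=look('w16.png','brush'); R0,p,s=pose()
mk=spotter.mark_of('wrist','brush_tip')[0]['centre']; G=p-21*R0[:,2]
for L in(160,167):
    print(L,min((np.linalg.norm(proj(W,G+L*(-R0[:,1]*np.sin(a)-[0,0,np.cos(a)]))[0]-mk),a) for a in np.arange(0,1.3,.01)))
```

```text
TCP [462.1 418.1 336.9] ang 171.5 w 29.7 F [-0.6 -0.  -0.7] t 27.75
delta [ 0.0054 -0.0312  0.3935] yaw -0.0166 rows 4.4 0.7
brush_tip [([323.0, 70.0], 0.8)]
brush_mid [([322.0, 185.0], 0.85)]
160 (np.float64(4.185126082384593), np.float64(0.66))
167 (np.float64(4.235761369606644), np.float64(0.63))
```

Request:
servo_tool(deltas=[[[-1,0,-0.01,0.09,-0.01],[-1,0.001,-0.02,0.18,-0.0166],[-1,0.002,-0.03,0.27,-0.0166],[-1,0.002,-0.045,0.36,-0.0166],[-1,0.002,-0.053,0.416,-0.0166]]], force=20)

```text
time_s: 28.45
tool_pos: [455.8, 391.4, 124.8]
ee_rot: [-0.0, 0.028, 1.0, 0.003]
contact_force: [-0.2, -1.1, -2.0]
width: 29.6
```

Request:
servo_tool(deltas=[[[-1,0,-0.02,0.01,0],[-1,0,-0.04,0.02,0],[-1,0,-0.065,0.02,0],[-1,0,-0.085,0.02,0],[-1,0,-0.085,0.02,0]]])

```text
time_s: 28.95
tool_pos: [455.6, 349.5, 117.4]
ee_rot: [0.002, 0.029, 1.0, 0.005]
contact_force: [1.0, 1.4, 0.1]
width: 29.6
```

Run:
```python
from h import *
go(458,350,129,177.5); W=look('w17.png','brush')
```

```text
TCP [455.6 349.5 117.4] ang 176.7 w 29.6 F [1.  1.4 0.1] t 28.95
delta [-0.0049  0.0015 -0.0233] yaw -0.0022 rows 0.3 0.1
brush_tip [([325.0, 76.0], 0.96)]
brush_mid [([324.0, 189.0], 0.79)]
```

Request:
servo_tool(deltas=[[[-1,0,-0.021,-0.024,0],[-1,0,-0.042,-0.04,0],[-1,0,-0.064,-0.052,0],[-1,0,-0.086,-0.062,0],[-1,0,-0.11,-0.07,0]]])

```text
time_s: 29.6
tool_pos: [451.8, 293.7, 151.5]
ee_rot: [0.002, 0.028, 1.0, 0.004]
contact_force: [0.1, 1.3, -1.6]
width: 29.9
```

Request:
servo_tool(deltas=[[[-1,0,-0.024,-0.008,0],[-1,0,-0.05,-0.012,0],[-1,0,-0.073,-0.014,0],[-1,0,-0.073,-0.014,0]]])

```text
time_s: 30.0
tool_pos: [450.0, 254.5, 158.3]
ee_rot: [0.002, 0.029, 1.0, 0.003]
contact_force: [-0.6, 0.4, -1.9]
width: 29.5
```

```bash
cat >> h.py <<'E'
def lean(n,k):
    W=look(n,k); R0,p,s=pose(); mk=spotter.mark_of('wrist',k+'_tip')[0]['centre']; G=p-21*R0[:,2]
    for L in(160,167): print(L,min((np.linalg.norm(proj(W,G+L*(-R0[:,1]*np.sin(a)-[0,0,np.cos(a)]))[0]-mk).round(1),a.round(2)) for a in np.arange(-.5,1.3,.01)))
    return W
E
python3 - <<'E'
from h import *
go(458,350,380,177.5); W=lean('w18.png','brush')
E
```

```text
TCP [450.  254.5 158.3] ang 176.7 w 29.5 F [-0.6  0.4 -1.9] t 30.0
delta [-0.0064  0.1941 -0.4422] yaw -0.0023 rows 5.4 0.1
brush_tip [([326.0, 208.0], 0.69)]
brush_mid [([324.0, 260.0], 0.94)]
160 (np.float64(0.7), np.float64(0.05))
167 (np.float64(0.6), np.float64(0.04))
```

Request:
servo_tool(deltas=[[[-1,0,0,-0.08,0],[-1,0,0,-0.17,0.02],[-1,0,0,-0.26,0.04],[-1,0,0,-0.35,0.06],[-1,0,0,-0.44,0.08]]], force=30)

```text
time_s: 30.7
tool_pos: [448.3, 255.4, 379.4]
ee_rot: [0.001, 0.277, 0.961, 0.003]
contact_force: [1.1, 0.2, -1.3]
width: 29.7
```

Request:
servo_tool(deltas=[[[-1,-0.057,-0.073,0,0.023],[-1,-0.114,-0.146,0,0.046],[-1,-0.171,-0.219,0,0.069],[-1,-0.228,-0.292,0,0.092],[-1,-0.285,-0.365,0,0.115]]])

```text
time_s: 31.2
tool_pos: [471.4, 23.6, 377.9]
ee_rot: [-0.0, 0.601, 0.799, 0.002]
contact_force: [0.3, -0.3, -0.6]
width: 29.3
```

Request:
servo_tool(deltas=[[[-1,-0.075,-0.012,0,0.023],[-1,-0.15,-0.025,0,0.046],[-1,-0.225,-0.037,0,0.069],[-1,-0.3,-0.05,0,0.092],[-1,-0.378,-0.062,0,0.115]]])

```text
time_s: 31.7
tool_pos: [494.2, -167.3, 376.5]
ee_rot: [-0.002, 0.846, 0.534, 0.002]
contact_force: [1.2, -0.1, -1.6]
width: 29.3
```

Request:
servo_tool(deltas=[[[-1,0,0,0,0.023],[-1,0,0,0,0.046],[-1,0,0,0,0.069],[-1,0,0,0,0.092],[-1,0,0,0,0.115]]])

```text
time_s: 32.2
tool_pos: [494.1, -166.8, 375.7]
ee_rot: [-0.002, 0.98, 0.198, -0.0]
contact_force: [0.1, 0.7, 0.1]
width: 29.9
```

Request:
servo_tool(deltas=[[[-1,0,0,0,0.023],[-1,0,0,0.03,0.045],[-1,0,0,0.05,0.045],[-1,0,0,0.05,0.045]]])

```text
time_s: 32.6
tool_pos: [492.8, -165.9, 348.1]
ee_rot: [-0.003, 0.998, 0.06, -0.003]
contact_force: [0.4, 0.3, -1.9]
width: 29.4
```

Run:
```python
from h import *
go(497,-164,310,7.5); W=lean('w19.png','brush')
S=shot('scene');T=shot('top')
r=lambda im,f:cv2.resize(im,None,fx=f,fy=f,interpolation=2)
c=np.zeros((600,800,3),np.uint8)
a=r(W['pixels'][60:380,200:440],1.8); c[:576,:432]=a
b=r(S['pixels'][135:225,215:305],4); c[:300,440:740]=b[:300,:300]
b=r(T['pixels'][225:300,390:480],4); c[300:600,440:800]=b[:300,:360]
cv2.imwrite('pics/c2.png',c[:,:,::-1])
```

```text
TCP [ 492.8 -165.9  348.1] ang 6.8 w 29.4 F [ 0.4  0.3 -1.9] t 32.6
delta [ 0.0093 -0.0023  0.0762] yaw -0.0018 rows 0.9 0.1
brush_tip [([324.0, 211.0], 0.88)]
brush_mid [([324.0, 261.0], 0.67)]
160 (np.float64(3.9), np.float64(0.05))
167 (np.float64(3.9), np.float64(0.04))
```

View pics/c2.png

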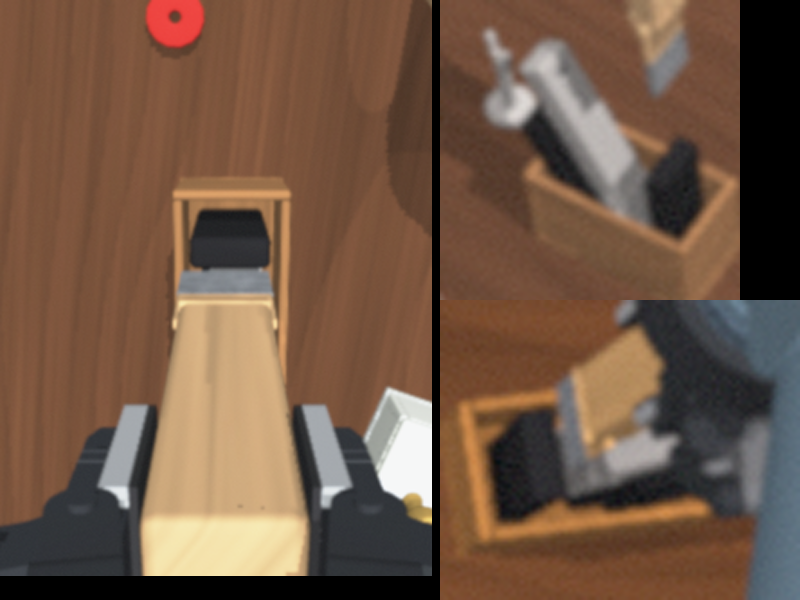

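The picture shows the opener standing in the caddy, leaning on two remotes towards the far end, with its head low. The third remote (wrist rows 192–209) is upright. The brush head, at wrist pixel (325,217), is over the caddy. The gap between the near end wall and the upright remote is open, so the brush goes there.

Run:
```python
from h import *
W=shot('wrist');R0,p,s=pose(); print(p.round(1),R0[:,2].round(4))
g=cv2.cvtColor(W['pixels'],cv2.COLOR_RGB2GRAY).astype(int); print('rows150-224',g[150:224,315:338].mean(1).round().astype(int).tolist())
print('cols',g[163:167,290:370].mean(0).round().astype(int).tolist())
for n,px,z in [('rim out',(328,159),75),('rim 168',(328,168),75),('L',(297,166),75),('R',(361,166),75),('c near',(328,192),116),('c far',(328,209),116)]: print(n,at_z(W,[px],z)[0].round(1))
G=p-21*R0[:,2]
for a in(.03,.045,.06):
    X=G+164*(-R0[:,1]*np.sin(a)-[0,0,np.cos(a)]); print(a,X.round(1),proj(W,X).round(1))
```

```text
[ 494.4 -166.8  351.4] [ 1.0e-04  4.3e-03 -1.0e+00]
rows150-224 [94, 94, 94, 94, 94, 95, 103, 116, 120, 116, 116, 117, 119, 131, 153, 167, 166, 153, 135, 128, 132, 134, 131, 116, 84, 47, 27, 26, 26, 27, 31, 34, 34, 34, 34, 34, 35, 34, 36, 40, 45, 48, 49, 49, 49, 48, 48, 47, 47, 47, 46, 46, 47, 46, 44, 48, 71, 98, 110, 115, 123, 130, 133, 134, 134, 135, 135, 134, 134, 133, 128, 130, 144, 163]
cols [88, 88, 96, 120, 141, 150, 152, 152, 151, 152, 152, 152, 152, 152, 152, 152, 152, 152, 152, 152, 152, 152, 152, 153, 153, 153, 152, 152, 154, 154, 154, 154, 154, 154, 154, 154, 154, 154, 154, 154, 154, 154, 155, 155, 155, 155, 155, 155, 155, 156, 156, 156, 155, 155, 155, 155, 155, 155, 155, 155, 155, 156, 155, 156, 156, 156, 150, 130, 100, 90, 91, 90, 89, 88, 89, 89, 88, 86, 87, 86]
rim out [ 495.  -136.4   75. ]
rim 168 [ 496.1 -145.8   75. ]
L [ 463.1 -147.5   75. ]
R [ 530.7 -139.6   75. ]
c near [ 497.8 -163.9  116. ]
c far [ 499.8 -180.8  116. ]
0.03 [ 493.8 -162.   208.5] [[324.2 211.7]]
0.045 [ 493.5 -159.6  208.6] [[324.2 208.5]]
0.06 [ 493.3 -157.1  208.7] [[324.2 205.3]]
```

Request:
servo_tool(deltas=[[[-1,0.008,-0.003,0.04,0],[-1,0.01,-0.004,0.08,0],[-1,0.01,-0.004,0.12,0],[-1,0.01,-0.004,0.15,0],[-1,0.01,-0.004,0.15,0]]], force=25)

```text
time_s: 33.45
tool_pos: [497.5, -163.5, 274.1]
ee_rot: [-0.003, 0.998, 0.058, -0.002]
contact_force: [0.1, -0.5, -0.6]
width: 29.7
```

Run:
```python
from h import *
go(498.5,-164,260,7)
W=shot('wrist');R0,p,s=pose(); print(p.round(1),R0[:,2].round(4))
g=cv2.cvtColor(W['pixels'],cv2.COLOR_RGB2GRAY).astype(int); print('rows130-224',g[130:230,315:338].mean(1).round().astype(int).tolist())
for r in range(140,220,10): print(r,at_z(W,[(326,r)],75)[0].round(1),at_z(W,[(326,r)],116)[0].round(1))
save(W,'w20.png')
```

```text
TCP [ 497.5 -163.5  274.1] ang 6.7 w 29.7 F [ 0.1 -0.5 -0.6] t 33.45
delta [0.002  0.0014 0.0282] yaw -0.0009 rows 0.3 0.0
[ 498.5 -163.8  275.7] [-0.002   0.0047 -1.    ]
rows130-224 [104, 104, 104, 104, 104, 104, 104, 104, 104, 104, 104, 104, 104, 104, 104, 104, 104, 104, 104, 104, 104, 104, 104, 104, 104, 104, 104, 104, 104, 104, 104, 104, 104, 104, 105, 104, 110, 127, 135, 129, 126, 127, 130, 130, 129, 127, 132, 153, 175, 184, 184, 177, 160, 140, 139, 147, 142, 111, 66, 35, 30, 30, 30, 30, 30, 31, 34, 37, 38, 38, 38, 39, 38, 39, 38, 38, 38, 38, 39, 62, 105, 135, 146, 148, 150, 150, 150, 149, 149, 147, 143, 144, 161, 180, 185, 179, 198, 220, 216, 197]
140 [ 491.7 -109.3   75. ] [ 491.4 -107.2  116. ]
150 [ 492.7 -117.7   75. ] [ 492.3 -114.5  116. ]
160 [ 493.7 -126.1   75. ] [ 493.2 -122.   116. ]
170 [ 494.7 -134.7   75. ] [ 494.1 -129.5  116. ]
180 [ 495.7 -143.4   75. ] [ 495.  -137.1  116. ]
190 [ 496.7 -152.2   75. ] [ 495.9 -144.9  116. ]
200 [ 497.8 -161.1   75. ] [ 496.8 -152.7  116. ]
210 [ 498.9 -170.1   75. ] [ 497.7 -160.6  116. ]
```

Request:
servo_tool(deltas=[[[-1,0,-0.006,0,0],[-1,0,-0.007,0.02,0],[-1,0,-0.007,0.045,0],[-1,0,-0.007,0.07,0],[-1,0,-0.007,0.095,0]]])

```text
time_s: 34.0
tool_pos: [497.6, -160.0, 226.8]
ee_rot: [-0.002, 0.998, 0.058, -0.001]
contact_force: [0.7, -0.2, -1.5]
width: 29.6
```

Request:
servo_tool(deltas=[[[-1,0,0,0.015,0],[-1,0,0,0.03,0],[-1,0,0,0.045,0],[-1,0,0,0.06,0]]])

```text
time_s: 34.4
tool_pos: [497.7, -160.0, 196.3]
ee_rot: [-0.002, 0.998, 0.058, -0.001]
contact_force: [-0.6, 0.2, -0.5]
width: 29.7
```

Run:
```python
from h import *
go(498.5,-161,150,7); W=lean('w21.png','brush')
g=cv2.cvtColor(W['pixels'],cv2.COLOR_RGB2GRAY).astype(int); print('rows130-224',g[130:240,315:338].mean(1).round().astype(int).tolist())
for r in range(190,240,10): print(r,at_z(W,[(326,r)],75)[0].round(1),at_z(W,[(326,r)],116)[0].round(1))
```

```text
TCP [ 497.7 -160.   196.3] ang 6.7 w 29.7 F [-0.6  0.2 -0.5] t 34.4
delta [0.0016 0.0027 0.0926] yaw -0.0009 rows 1.0 0.0
brush_tip [([325.0, 211.0], 0.8)]
brush_mid [([325.0, 260.0], 0.58)]
160 (np.float64(1.2), np.float64(0.04))
167 (np.float64(1.2), np.float64(0.03))
rows130-224 [107, 106, 106, 106, 106, 107, 107, 107, 107, 107, 107, 107, 107, 107, 107, 107, 107, 107, 107, 107, 107, 107, 107, 107, 107, 107, 107, 107, 107, 107, 107, 107, 107, 107, 107, 107, 107, 107, 107, 107, 107, 107, 107, 107, 107, 107, 107, 107, 107, 108, 110, 124, 146, 147, 135, 130, 127, 127, 129, 132, 135, 134, 132, 132, 131, 129, 130, 134, 148, 172, 186, 189, 187, 182, 173, 156, 131, 93, 52, 44, 70, 90, 97, 99, 107, 128, 146, 151, 151, 150, 146, 147, 163, 183, 188, 183, 201, 223, 219, 200, 188, 186, 186, 186, 186, 186, 186, 186, 186, 186]
190 [ 495.6 -134.8   75. ] [ 494.6 -127.5  116. ]
200 [ 496.4 -141.7   75. ] [ 495.3 -133.3  116. ]
210 [ 497.2 -148.7   75. ] [ 496.  -139.2  116. ]
220 [ 498.  -155.7   75. ] [ 496.7 -145.1  116. ]
230 [ 498.9 -162.9   75. ] [ 497.4 -151.2  116. ]
```

Request:
servo_tool(deltas=[[[-1,0,0.003,0.01,0],[-1,0,0.006,0.025,0],[-1,0,0.006,0.04,0],[-1,0,0.006,0.055,0],[-1,0,0.006,0.065,0]]])

```text
time_s: 35.1
tool_pos: [497.1, -162.5, 163.0]
ee_rot: [-0.003, 0.998, 0.058, -0.002]
contact_force: [-0.7, -0.7, -0.2]
width: 29.6
```

Request:
servo_tool(deltas=[[[-1,0,0,0.005,0],[-1,0,0,0.01,0],[-1,0,0,0.014,0]]])

```text
time_s: 35.4
tool_pos: [497.2, -162.4, 155.9]
ee_rot: [-0.003, 0.998, 0.058, -0.002]
contact_force: [0.4, 0.8, -0.6]
width: 30.0
```

Request:
servo_tool(deltas=[[[-1,0,0,0.004,0],[-1,0,0,0.008,0],[-1,0,0,0.01,0]]])

```text
time_s: 35.7
tool_pos: [497.7, -162.6, 152.1]
ee_rot: [-0.003, 0.998, 0.058, -0.002]
contact_force: [-2.4, 1.2, 8.7]
width: 29.4
```

Request:
servo_tool(deltas=[[[-1,0,0,0.003,0],[-1,0,0,0.006,0],[-1,0,0,0.007,0]]])

```text
time_s: 36.0
tool_pos: [498.2, -163.3, 151.9]
ee_rot: [-0.003, 0.998, 0.058, -0.002]
contact_force: [-5.5, 1.3, 17.4]
width: 29.8
```

Request:
servo_tool(deltas=[[[-1,0,0,-0.002,0],[-0.2,0,0,-0.002,0],[0.2,0,0,-0.002,0],[0.6,0,0,-0.002,0],[1,0,0,-0.002,0]]])

```text
time_s: 36.5
tool_pos: [498.0, -163.3, 152.6]
ee_rot: [-0.003, 0.998, 0.058, -0.002]
contact_force: [0.7, -0.3, 0.5]
width: 76.0
```

Request:
servo_tool(deltas=[[[1,0,0,-0.002,0],[1,0,0,-0.04,0],[1,0,0,-0.12,0],[1,0,0,-0.2,0],[1,0,0,-0.29,0]]])

```text
time_s: 37.0
tool_pos: [497.7, -163.8, 298.1]
ee_rot: [-0.003, 0.998, 0.058, -0.003]
contact_force: [0.5, 0.5, -0.5]
width: 85.7
```

Request:
servo_tool(deltas=[[[1,-0.08,0,-0.02,0],[1,-0.16,0,-0.04,0],[1,-0.24,-0.04,-0.06,0],[1,-0.24,-0.12,-0.08,0],[1,-0.24,-0.2,-0.1,0]]])

```text
time_s: 37.5
tool_pos: [365.9, -78.7, 349.9]
ee_rot: [-0.003, 0.998, 0.056, -0.002]
contact_force: [1.4, 1.3, 0.4]
width: 85.2
```

```bash
sed -i "s/for cam in('scene','top','wrist')/for cam in CAMS/; 1a CAMS=('scene','top')" fit.py
python3 - <<'E'
from fit import *
go(400,0,350,7)
fit('opener_mid',(506,-225,110)); fit('brush_mid',(498,-160,110),hw=18)
S=shot('scene');T=shot('top')
D={'scene':S,'top':T}
for c in D:
  for k in ['opener_mid','opener_tip','brush_mid','brush_tip','caddy','remote_a_mid','remote_b_mid','remote_c_mid']:
    print(c,k,[(np.round(x['centre']).tolist(),round(x['confidence'],2)) for x in spotter.mark_of(c,k)][:3])
save(S,'s9.png');save(T,'t9.png')
E
```

```text
TCP [365.9 -78.7 349.9] ang 6.4 w 85.2 F [1.4 1.3 0.4] t 37.5
delta [ 0.0853 -0.1488  0.0005] yaw -0.0017 rows 1.9 0.1
used scene 0.7
used top 0.93
opener_mid along,across,lean,side [-10.22   3.68  -0.22  -0.02] cost 0.25
used scene 0.71
used top 0.9
brush_mid along,across,lean,side [ 4.247e+01  4.000e+00 -2.100e-01 -2.000e-02] cost 0.15
scene opener_mid [([464.0, 252.0], 0.94), ([255.0, 173.0], 0.83), ([358.0, 306.0], 0.24)]
scene opener_tip [([445.0, 261.0], 0.96)]
scene brush_mid [([268.0, 180.0], 0.81)]
scene brush_tip [([279.0, 203.0], 0.79)]
scene caddy [([263.0, 193.0], 0.72)]
scene remote_a_mid [([250.0, 172.0], 0.68), ([266.0, 184.0], 0.32)]
scene remote_b_mid [([256.0, 184.0], 0.46)]
scene remote_c_mid [([270.0, 185.0], 0.47)]
top opener_mid [([445.0, 260.0], 0.86), ([155.0, 358.0], 0.75), ([448.0, 259.0], 0.32)]
top opener_tip [([170.0, 331.0], 0.85), ([495.0, 284.0], 0.63), ([128.0, 256.0], 0.55)]
top brush_mid [([416.0, 259.0], 0.86)]
top brush_tip [([394.0, 272.0], 0.85), ([414.0, 260.0], 0.28)]
top caddy []
top remote_a_mid [([449.0, 259.0], 0.54), ([343.0, 298.0], 0.5)]
top remote_b_mid [([437.0, 264.0], 0.59), ([232.0, 292.0], 0.41)]
top remote_c_mid [([418.0, 267.0], 0.44)]
```

```bash
sed -i "s/al,ac,th,ps=v$/al,ac,th,ps,zb=(*v,6)[:5]/; s/np.array(\[502,-203,6\])/np.array([502,-203,zb])/" fit.py; sed -i "s/    print(thing,'along/    r=minimize(cost,(*r.x,6),method='Nelder-Mead',options=dict(initial_simplex=np.r_[r.x,6]+np.vstack([np.zeros(5),np.diag([8,3,.12,.05,10])]),maxiter=400))\n    print(thing,'along/" fit.py
python3 - <<'E'
from fit import *
fit('opener_mid',(506,-225,110)); fit('brush_mid',(498,-160,110),hw=18)
S=shot('scene');T=shot('top')
def t(n,a,b): print(n,*[x.round(1).tolist() for x in tri([(S,a),(T,b)])])
t('op mid',(255,173),(445,260));t('br mid',(268,180),(416,259));t('br tip',(279,203),(394,272));t('a',(250,172),(449,259));t('b',(256,184),(437,264));t('c',(270,185),(418,267))
# shift of fixed image patches vs. start
old=cv2.resize(cv2.imread('pics/t1.png'),(640,480),interpolation=cv2.INTER_AREA); new=T['pixels'][:,:,::-1].copy()
olds=cv2.resize(cv2.imread('pics/s1.png'),(640,480),interpolation=cv2.INTER_AREA); news=S['pixels'][:,:,::-1].copy()
for n,o,w,(x0,y0,x1,y1) in [('caddy top +y end',old,new,(389,244,402,290)),('caddy top lower rim',old,new,(392,270,468,292)),('caddy scene front',olds,news,(236,182,292,212)),('tonearm',old,new,(485,272,518,296)),('cloche',old,new,(285,160,340,228)),('adapter',old,new,(334,284,358,308)),('mug',old,new,(345,140,406,194)),('coasters',old,new,(98,230,152,282))]:
    r=cv2.matchTemplate(w[y0-15:y1+15,x0-15:x1+15],o[y0:y1,x0:x1],cv2.TM_CCOEFF_NORMED); _,v,_,l=cv2.minMaxLoc(r); print(n,l[0]-15,l[1]-15,round(v,2))
E
```

```text
used scene 0.68
used top 0.61
opener_mid along,across,lean,side [-1.98  7.58 -0.29 -0.04  6.  ] cost 0.32
used scene 0.92
used top 0.59
brush_mid along,across,lean,side [ 5.129e+01  6.250e+00 -2.600e-01 -3.000e-02  2.680e+00] cost 0.19
op mid [504.9, -228.3, 93.2] [2.3, 2.3]
br mid [507.5, -173.5, 106.2] [2.0, 2.0]
br tip [496.8, -148.1, 8.2] [5.6, 5.6]
a [508.5, -239.5, 91.2] [0.7, 0.7]
b [505.5, -226.5, 44.2] [0.8, 0.8]
c [496.4, -182.6, 65.7] [0.1, 0.1]
caddy top +y end -3 -15 0.45
caddy top lower rim 12 -1 0.37
caddy scene front -12 -6 0.44
tonearm 1 0 0.8
cloche 0 0 0.99
adapter 0 0 0.94
mug 0 0 1.0
coasters 0 0 1.0
```

Request:
servo_tool(deltas=[[[1,0.045,0.082,-0.01,0],[1,0.09,0.164,-0.02,0],[1,0.135,0.246,-0.02,0],[1,0.18,0.33,-0.02,0],[1,0.224,0.41,-0.02,0]]])

```text
time_s: 39.8
tool_pos: [503.4, -271.1, 357.4]
ee_rot: [-0.003, 0.998, 0.058, -0.003]
contact_force: [0.5, -0.1, -0.1]
width: 85.0
```

Request:
servo_tool(deltas=[[[1,0,0,0,0],[1,0,0,0,0]]])

```text
time_s: 40.0
tool_pos: [503.4, -271.9, 356.4]
ee_rot: [-0.003, 0.998, 0.057, -0.004]
contact_force: [-0.3, 0.9, -0.1]
width: 85.7
```

Run:
```python
import fit; from fit import *
W=shot('wrist'); S=shot('scene'); T=shot('top'); D=dict(wrist=W,scene=S,top=T)
K_=['opener_mid','brush_mid','caddy','remote_a_mid','remote_b_mid','remote_c_mid']
for k in K_:
    r={}
    for c in D:
        m=[x for x in spotter.mark_of(c,k) if np.hypot(*(np.array(x['centre'])-proj(D[c],[(502,-203,60)])[0]))<(70 if c!='wrist' else 170)]
        r[c]=[(np.round(x['centre']).tolist(),round(x['confidence'],2)) for x in m[:2]]
    o=[(D[c],r[c][0][0]) for c in D if r[c]]
    print(k,r, [x.round(1).tolist() for x in tri(o)] if len(o)>1 else '')
# caddy rim: wood-coloured mask in wrist -> outline
m=[x for x in spotter.masks_of('wrist','caddy')][:1]
for x in m: 
    q=np.argwhere(x['region'])[:,::-1].astype(np.float32); print('caddy box',np.round(cv2.boxPoints(cv2.minAreaRect(q))).tolist(),round(x['confidence'],2)); print(at_z(W,cv2.boxPoints(cv2.minAreaRect(q)),75).round(0).tolist())
fit.CAMS=('wrist','scene','top'); fit.fit('opener_mid',(506,-225,110)); fit.fit('brush_mid',(498,-160,110),hw=18)
save(W,'w30.png')
for d,n in((W,'w'),(T,'t')):
    g=cv2.cvtColor(d['pixels'],cv2.COLOR_RGB2GRAY)
```

```text
opener_mid {'wrist': [([336.0, 142.0], 0.85)], 'scene': [([257.0, 174.0], 0.69)], 'top': [([440.0, 259.0], 0.81)]} [[506.6, -219.9, 96.2], [2.0, 2.6, 1.0]]
brush_mid {'wrist': [([334.0, 97.0], 0.83)], 'scene': [([267.0, 178.0], 0.59)], 'top': [([415.0, 264.0], 0.96)]} [[500.3, -177.8, 101.4], [1.3, 6.7, 7.8]]
caddy {'wrist': [([290.0, 237.0], 0.3)], 'scene': [([266.0, 197.0], 0.97)], 'top': [([420.0, 268.0], 0.85)]} [[486.4, -253.9, -1.5], [100.7, 47.2, 56.0]]
remote_a_mid {'wrist': [], 'scene': [([246.0, 173.0], 0.6), ([326.0, 208.0], 0.32)], 'top': [([450.0, 263.0], 0.57)]} [[506.1, -251.1, 72.5], [6.6, 6.6]]
remote_b_mid {'wrist': [([330.0, 142.0], 0.7)], 'scene': [([255.0, 182.0], 0.54)], 'top': [([437.0, 264.0], 0.66)]} [[504.2, -226.0, 52.1], [2.5, 4.0, 2.1]]
remote_c_mid {'wrist': [([331.0, 106.0], 0.75), ([335.0, 142.0], 0.69)], 'scene': [([267.0, 183.0], 0.52)], 'top': [([417.0, 267.0], 0.8)]} [[498.0, -185.5, 71.2], [1.5, 4.7, 6.1]]
caddy box [[296.0, 185.0], [296.0, 59.0], [365.0, 59.0], [365.0, 185.0]] 0.65
[[470.0, -273.0, 75.0], [458.0, -145.0, 75.0], [527.0, -137.0, 75.0], [545.0, -265.0, 75.0]]Traceback (most recent call last):
  File "<stdin>", line 15, in <module>
AttributeError: 'function' object has no attribute 'fit'
```

Run:
```python
from h import *
R0,p,s=pose(); print(p.round(1),np.round(s['contact_force'],1),s['time_s']); print(robot.finish_job())
```

```text
[ 503.4 -271.1  357.4] [0.2 0.2 0.5] 41.1
the job is handed in; nothing more can be done
None
```

The opener and the brush are both in the caddy, heads down and let go. I handed the job in at 41 s of the 72 s allowed, with the gripper empty and about 17 cm above the tools. No verdict was reported.

**How it went:** Each tool came out of its rest leaning and stiff in the grip, so I turned it half round and levered it upright against the outside of the rest's lip. My first two tries with the opener at the inside of the lip failed; the second left it leaning more. I then lowered the opener between two remotes, and the brush between the end wall and the nearest remote. Wrist force showed a firm contact at about floor height for both: 6 N for the opener, up to 17 N for the brush.

**Last checks (from numbers only; I had used all my picture views):**

| Item | Estimate at the end | Limit |
|---|---|---|
| Opener lean | 0.22–0.29 rad | 0.55 rad |
| Brush lean | 0.21–0.26 rad | 0.55 rad |
| Opener head | on the floor within the fit | 12 mm above floor |
| Brush head | on the floor within the fit | 12 mm above floor |
| Caddy | rim centre within about 3 mm of its start | 25 mm |
| Bystanders checked (cloche, adapter, mug, coasters, tonearm rest) | shifted 0–1 pixel | 25 mm |

**Checks that were weak or disagreed:**
- The image-patch match on the caddy failed because its contents had changed, so the caddy figure rests on its outline in the wrist view.
- One reading put remote_a's centre at 91 mm and the last at 72 mm, against the 85 mm limit. It also read about 92 mm at the start, when it was surely near 62 mm, so I took it as a bias.
- I did not measure how far each remote leans.
- The final fit using all three cameras stopped on a script error; the leans come from the two-camera fits.
- I did not check the china box lid separately.

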